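# Clamp a repair patch onto the split side of a herb trough

### The job

The near side of the pine herb trough has split and the glue is already on: take the taller board, the patch, from the offcut rack and stand it on the trough's floor, flat against the inside of that side and centred over the split, and let go of it. Then squeeze the spring clamp off its rail, bring it square over the rim at the split and let its jaws close well down on the side and the patch together, so that the clamp holds the patch tight. Leave the clamp there and everything else where it is.

Things in the scene. Friction and masses are not known exactly. Their poses are not given: they have to be found in the camera images.
- trough: Fixed brown-stained pine herb trough with splayed sides, 260 mm long (its y), inside 90 mm wide at the floor and about 190 mm at the rims. Origin: centre of its underside; z up; its -x side is the near side (towards the robot). Floor top 30 mm, rims 123 mm above the origin. Sides and ends are 12 mm thick; the long sides lean outwards 28 degrees from vertical.
- near_side: The trough's near side, a board 12 mm thick that leans 28 degrees from vertical, its top towards the robot. Origin: on its inner face, at mid length, where it meets the trough's floor. x: square to the board into the trough; y: along the board; z: up along the inner face. The rim is at z = 105 mm; the board fills x = -12 to 0 mm.
- split: The split in the near side: a thin dark crack running down the board from the rim, seen on the rim and both faces. Origin: on the inner edge of the rim at the split. Axes parallel to the trough's (z vertical, y along the board). It is up to 40 mm from mid length.
- rack: Fixed plywood offcut rack, 130 x 80 mm, with two slots across it (along its y), 18 mm wide and 45 mm deep, centred at x = -30 and +30 mm. Origin: centre of its underside; slot floors 15 mm up, fins 60 mm high.
- patch: The patch: a loose pine board 14 mm thick (its x), 56 mm wide (its y), 115 mm tall (its z), the taller of the two boards standing upright in the rack, about 50 g. Origin at its centre. It can be taken by its two long edges, from above.
- offcut: Bystander: the shorter board in the rack's other slot, 14 x 46 x 66 mm. Origin at its centre.
- rail: Fixed clamp rail: an upright plywood board 25 mm thick (its x), 140 mm long (its y), its top edge 100 mm above the origin, on a foot 90 mm wide and 15 mm high. Origin: centre of its underside.
- clamp: Loose spring clamp, black plastic, 131 mm long, 95 g, clipped over the rail's top edge, handles up. Two mirrored halves turn on a pin like a clothes peg: squeezing the handles opens the jaws. Origin: centre of the pin; z: towards the handles; x: the way the handles close; y: along the pin. The frame is that of the -x half: it turns by half of joint clamp_jaw as the jaws open.
- clamp_grip (a point): Between the clamp's handles, 50 mm above the pin: the place to squeeze. Handles are 18 mm wide (y) and end 74 mm above the pin. Here they measure 54 mm over their outer faces on the rail (about 11 N to start opening) and 33 mm with the pads 46 mm apart (about 15 N). Let go, the jaws bite with about 11 N.
- clamp_pads (a point): Midway between the clamp's two jaw pads, 50 mm below the pin. Each pad is 18 mm wide (y) and 14 mm long (z). The throat is free from 12 mm below the pin downwards. On the rail it lies 30 mm below the rail's top edge.
- clamp_jaw (a joint): Opening angle of the clamp between its halves: 0 = pads parallel, 25 mm apart (as on the rail, and nearly so on side and patch together, 26 mm); about 0.42 = pads 46 mm apart; negative = further closed. Stop at 0.56.
- dish: Bystander: small glass glue dish, 76 mm across, 24 mm high, between the robot and the trough. Origin: centre of its underside.
- pot: Bystander: white ceramic plant pot, 114 mm across, 108 mm high. Origin: centre of its underside.
- fork: Bystander: steel hand fork with a wooden handle, lying flat, 290 mm long (its x, tines to +x). Origin: on the shelf under its middle.
Not all that is in view belongs to the job. What is shaped like the patch but pink is not meant. There is more than one size of the clamp; the job needs the smaller.

How it is judged:
On the way, in this order (a step that is already met when the one before it is completed fails the run):
1. the patch stands on the trough's floor, leaning against the near side over the split, let go (x of patch in the frame of near_side between 0 and 0.015 m and z of patch in the frame of near_side between 0.048 and 0.068 m and y of patch in the frame of split between -0.015 and 0.015 m and angle between the z axis of patch and the z axis of near_side, either way round below 0.15 rad and angle between the y axis of patch and the y axis of near_side, either way round below 0.12 rad and contact force between patch and the fingers below 0.1 N), for 0.3 s.
2. the clamp is off its rail, held with its jaws open (distance of clamp from where it was at the start of the episode above 0.05 m and value of joint clamp_jaw above 0.15 rad and contact force between clamp and rail below 0.1 N), for 0.1 s.
At the end, for the whole second after the job is handed in: Patch on the floor (10 mm), flat on the side (4 mm, 0.07 rad), along the split (15 mm, 0.12 rad); clamp biting side and patch with over 4 N each, within 20 mm of the split, pads centred 12 mm or more below the rim, within 0.3 rad of the slope; both let go, at rest (x of patch in the frame of near_side between 0.003 and 0.011 m and z of patch in the frame of near_side between 0.048 and 0.068 m and y of patch in the frame of split between -0.015 and 0.015 m and angle between the z axis of patch and the z axis of near_side, either way round below 0.07 rad and angle between the y axis of patch and the y axis of near_side, either way round below 0.12 rad and y of clamp in the frame of split between -0.02 and 0.02 m and z of clamp in the frame of near_side below 0.143 m and angle between the z axis of clamp and the z axis of near_side, either way round below 0.3 rad and contact force between clamp and patch above 4 N and contact force between clamp and near_side above 4 N and contact force between each of clamp, patch and the fingers below 0.1 N and linear speed of each of clamp, patch below 0.01 m/s); the robot touches nothing.
It fails at once if the short offcut is moved more than 30 mm (distance of offcut from where it was at the start of the episode above 0.03 m).
It fails at once if the glass dish is moved more than 30 mm (distance of dish from where it was at the start of the episode above 0.03 m).
It fails at once if the plant pot is moved more than 30 mm (distance of pot from where it was at the start of the episode above 0.03 m).
It fails at once if the hand fork is moved more than 30 mm (distance of fork from where it was at the start of the episode above 0.03 m).
It also fails if it takes over 61 s, if anything falls off the work surface, if the arm or the gripper's body presses on something with over 40 N, if the wrist force passes 120 N, or if a joint passes its speed limit or range.

### The arm

A 7-joint arm with a two-finger parallel gripper is mounted at the origin on the work surface. World frame = base frame: x ahead of the robot, y to its left, z up, the work surface at z = 0. Lengths are in m, angles in rad, forces in N, time in s.
With the tool pointing down it reaches from about 0.425 to 0.925 m from the base axis. Payload 6.8 kg.
Tool frame: the origin (TCP) lies on the centre line of the jaws, within the pads' length; the fingertips stand bot.finger_overhang ahead of it and the grasp point (between the pads) lies 3 mm ahead of it (bot.finger_overhang is the distance from the TCP to the fingertips, in m); z points along the fingers, y is the direction in which the jaws open and shut (so a half turn about z gives the same grasp; the last joint's range is limited). The gripper opens to 85 mm and grips with 20 to 120 N. Pads are 22 mm wide; open, the fingers measure 114 mm over their backs; the gripper's body (76 mm by 85 mm) begins 54 mm behind the grasp point. The pads swing forward as they close: fully open they stand 13 mm farther back than shut.
Start: joints at [1.05, 0.477, 0.022, 1.555, -0.011, 1.109, -0.083], TCP at [0.271, -0.618, 0.253] pointing down, gripper open.
Joint ranges: [-2.96, 2.96], [-0.34, 2.1], [-1.41, 1.46], [0.24, 2.44], [-1.37, 4.51], [0.17, 1.92], [-2.96, 2.96]. Speed limits (rad/s): [2.39, 2.39, 3.14, 3.14, 3.14, 3.14, 3.14].

### API

Orientations are given as a unit quaternion [w, x, y, z].
In Python, from station import bot gives the robot as it stands.
- The arm moves only by the tool drive_tool, never from a script. Its argument "increments" is text: rows parted by semicolons, each of 4 numbers parted by spaces: the shift along the world's x, y, z in m, then the turn about the world's z in rad. In form: tx ty tz spin; .... A call has 1 to 12 rows; each row shifts and turns the commanded pose from where the row before left it; what a row does not reach is not made up. A row lasts 1/12 s, in which the tool goes at most 41.7 mm and 7.16 degrees, less where a joint would pass 70% of its speed; a pose out of reach is approached as far as the arm can. A call is refused whole if a number of a shift passes 0.0417 or a number of a turn 0.125, either way. A call with a gripper value outside its range is refused whole. "grip" is the opening, from 0 (shut) to 1 (fully open), set as the call begins (left out, the last holds). The fingers move at their own pace and stop on an object; "squeeze" is the grip in N (left out, the last holds). Time passes only in rows, so rows that do not move let the fingers close. It gives the time, the measured TCP pose, the force and the opening at its end, in the units of the state.
- bot.get_obs(): the state, without advancing time (a new reading comes with each control period).
- bot.read_camera(name): name is "side" or "top" or "wrist"; returns the picture (384x512x3 uint8, red, green, blue); there is no depth.
- bot.calibration(name): a dict with "fx", "fy", "cx", "cy" (pixels), "camera_from_world" (4x4, takes a point from world to camera coordinates). Camera axes: x right, y down, z forward; pixel columns grow to the right and rows downward; lengths in m; the calibration is good to about 2 mm. A picture is of the moment at which its call begins: read the wrist's pose just before it. calibration takes no time and is no camera call; for the wrist camera it gives the pose at the moment of the call.
- bot.hand_in(): hands the job in, once; it reports no verdict.
The state is a dict: "t": time; "q": joint angles; "joint_vel": joint speeds; "joint_torque": joint torques, N m; "eef_pos": TCP position; "tool_rot": TCP orientation; "contact_force": force on the tool from outside, world axes, zero at the start; "torque": the same for the moment, N m; "gripper_width": opening from 0.0 (shut) to 1.0 (fully open).
Only numpy, scipy, OpenCV 4.12 (cv2) and the standard library are available. Lean on these libraries where they do the work, as an engineer would, in place of code of your own. Each camera call takes 0.05 s, during which the arm holds its last target.

## Working session

There is one attempt and no reset: what is moved stays moved. The work goes in short steps, Python scripts to look and compute and a tool call to move; the robot and the scene stay as the last step left them, time stands still between calls to the robot, and variables do not carry over. Pictures are saved under pics/ and viewed, and the job is handed in when it is done.

Besides the shell and the picture viewer there is one more tool, called after "Call:" by a JSON object that holds its "fn" and its "kwargs". drive_tool: Moves the arm, as the interface text tells. Its arguments: {"type":"object","properties":{"increments":{"type":"string"},"grip":{"type":"number"},"squeeze":{"type":"number"}},"required":["increments"]}

```bash
mkdir -p pics; ls
python3 - <<'E'
from station import bot
import cv2, numpy as np
print(bot.finger_overhang)
o=bot.get_obs(); print({k:np.round(v,3) for k,v in o.items()})
for n in ["side","top","wrist"]:
    c=bot.calibration(n); print(n,c['fx'],c['fy'],c['cx'],c['cy']); print(np.round(c['camera_from_world'],4).tolist())
    im=bot.read_camera(n); cv2.imwrite(f"pics/{n}0.png",im[:,:,::-1])
E
```

```text
pics
0.022
{'t': np.float64(0.0), 'q': array([ 1.05 ,  0.478,  0.022,  1.556, -0.012,  1.109, -0.083]), 'joint_vel': array([-0.   ,  0.   ,  0.001, -0.   , -0.   ,  0.   ,  0.   ]), 'joint_torque': array([-1.0000e-03, -5.9646e+01,  1.6080e+00, -2.8120e+01,  1.2000e-02,
        9.0000e-03, -0.0000e+00]), 'eef_pos': array([ 0.271, -0.618,  0.252]), 'tool_rot': array([-0.001,  0.979,  0.205, -0.   ]), 'contact_force': array([-0.234,  0.453, -0.239]), 'torque': array([-0.041,  0.008,  0.056]), 'gripper_width': np.float64(1.002)}
side 445.52240805249596 445.52240805249596 260.66029977272575 193.3302920024988
[[-0.8677, -0.4971, 0.0078, 0.4168], [-0.3415, 0.5845, -0.736, 0.2989], [0.3613, -0.6413, -0.6769, 1.2334], [0.0, 0.0, 0.0, 1.0]]
top 433.9104791386361 433.9104791386361 254.64949583391441 192.45341895638444
[[-0.0023, -1.0, 0.0013, -0.0362], [-0.9802, 0.002, -0.1981, 0.548], [0.1981, -0.0017, -0.9802, 1.1474], [0.0, 0.0, 0.0, 1.0]]
wrist 318.0014079285778 318.0014079285778 255.79166094091514 191.95602101648487
[[0.4002, -0.9164, -0.0005, -0.674], [-0.8806, -0.3847, 0.2768, -0.0349], [-0.2538, -0.1103, -0.9609, 0.3783], [0.0, 0.0, 0.0, 1.0]]
```

View pics/side0.png

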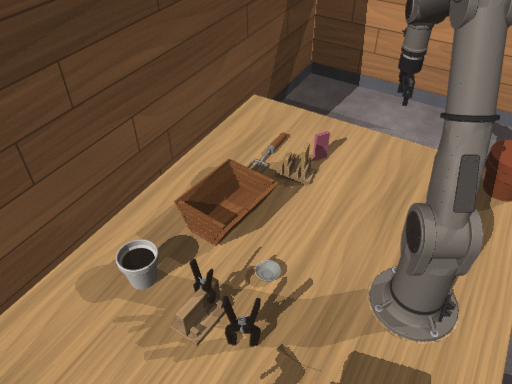

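View pics/top0.png

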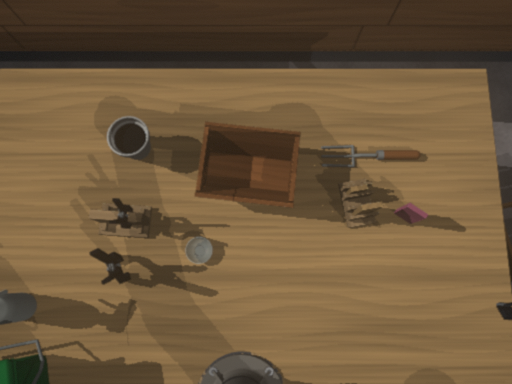

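View pics/wrist0.png

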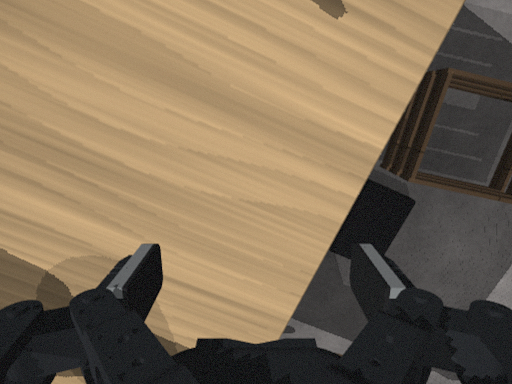

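The top view shows the trough at (248,165), the rail with its clamp at (122,215), the free larger clamp at (110,265), the rack at (357,203), the dish at (200,249), the pot at (128,137) and the fork at (375,155). Next I'll zoom in.

Run:
```python
import cv2, numpy as np
t=cv2.imread('pics/top0.png'); s=cv2.imread('pics/side0.png')
def crop(im,x0,y0,x1,y1,k,n): cv2.imwrite('pics/'+n,cv2.resize(im[y0:y1,x0:x1],None,fx=k,fy=k,interpolation=cv2.INTER_CUBIC))
crop(t,190,115,310,215,6,'c_trough.png')
crop(t,325,170,435,240,7,'c_rack.png')
crop(t,75,190,175,290,6,'c_clamp.png')
crop(s,160,250,280,350,6,'c_sclamp.png')
crop(s,260,120,340,195,8,'c_srack.png')
crop(s,165,150,285,250,6,'c_strough.png')
```

```text
(no output)
```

View pics/c_trough.png

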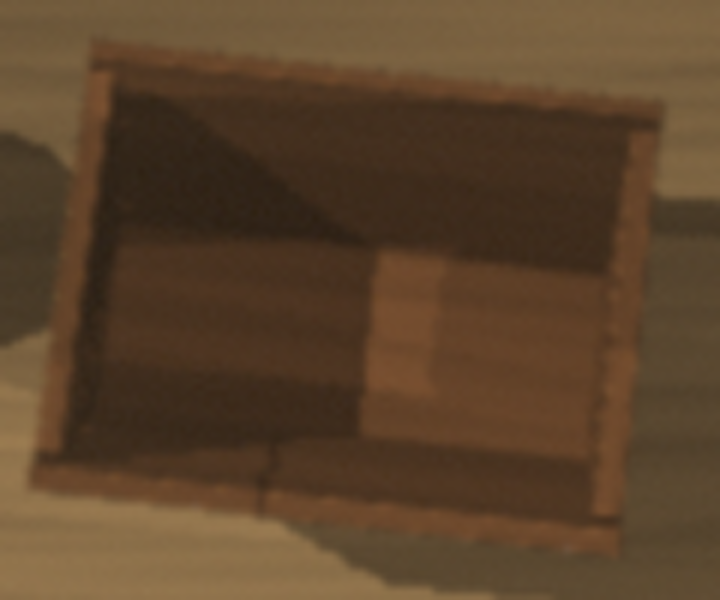

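View pics/c_rack.png

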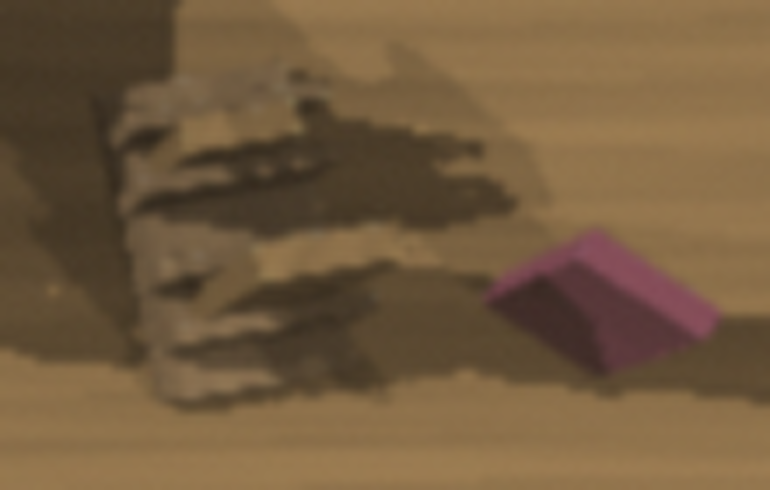

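View pics/c_clamp.png

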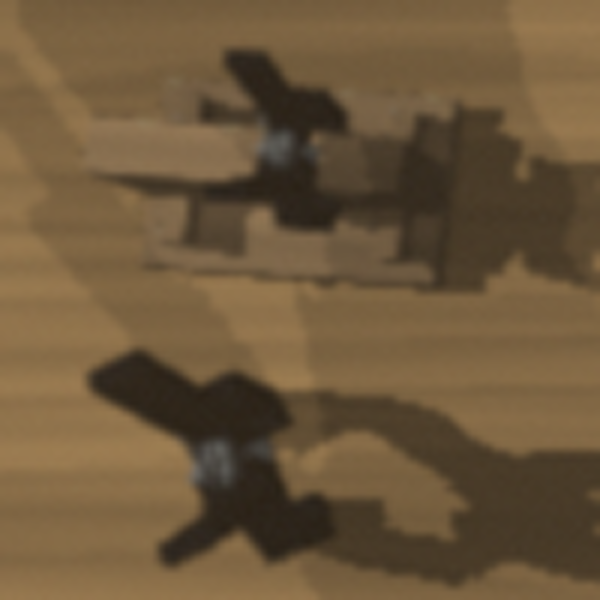

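View pics/c_sclamp.png

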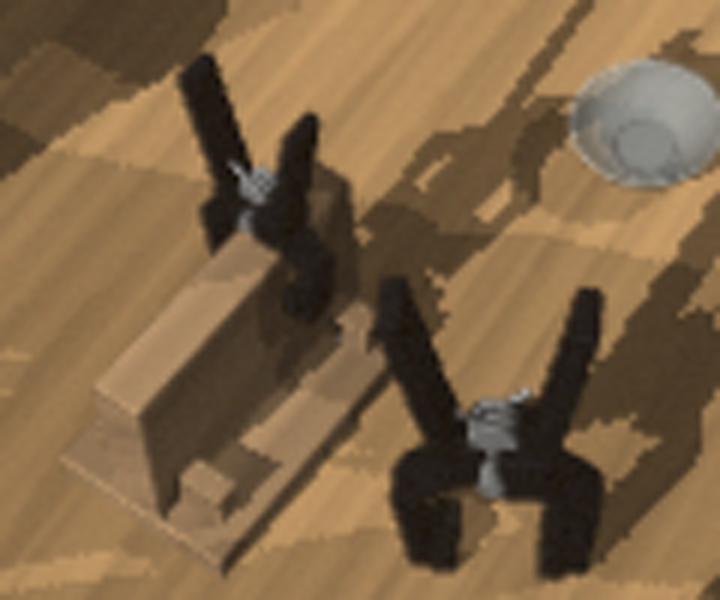

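View pics/c_srack.png

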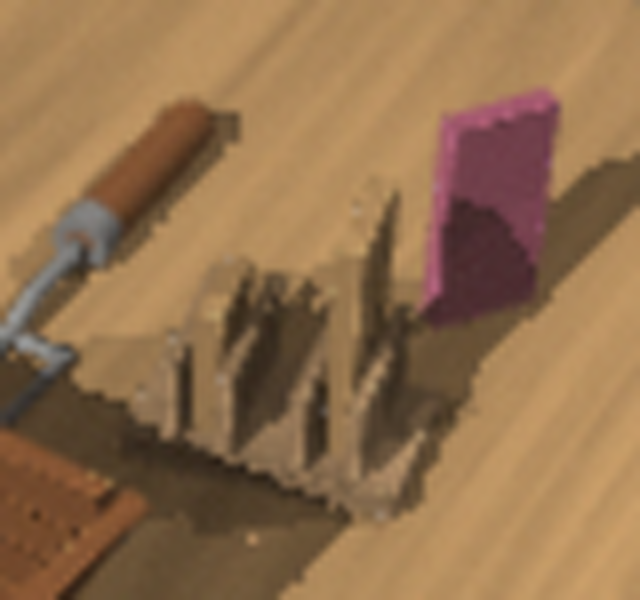

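View pics/c_strough.png

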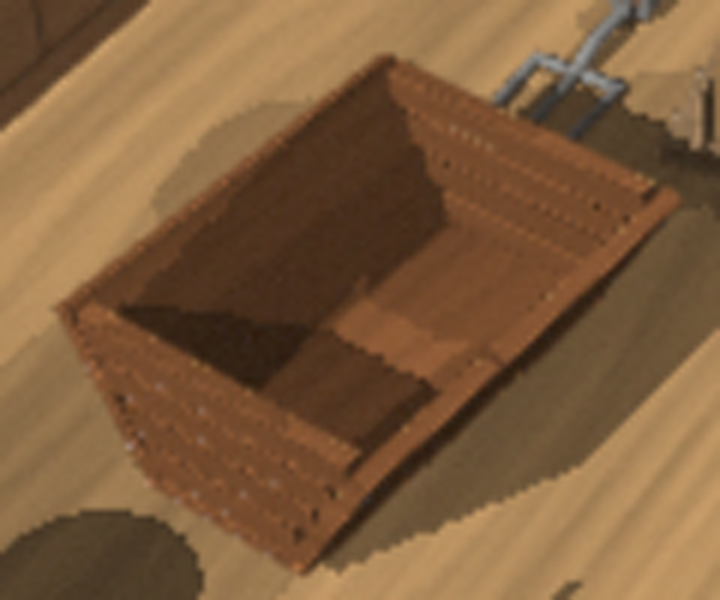

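```bash
cat > h.py <<'E'
from station import bot
import cv2, numpy as np, json
from scipy.spatial.transform import Rotation as R
def ray(c,uv):
    M=np.array(c['camera_from_world']);Rw=M[:3,:3];o=-Rw.T@M[:3,3]
    d=Rw.T@np.array([(uv[0]-c['cx'])/c['fx'],(uv[1]-c['cy'])/c['fy'],1.]);return o,d
def onz(c,uv,z):
    o,d=ray(c,uv);return o+d*(z-o[2])/d[2]
def tri(c1,uv1,c2,uv2):
    o1,d1=ray(c1,uv1);o2,d2=ray(c2,uv2);d1=d1/np.linalg.norm(d1);d2=d2/np.linalg.norm(d2)
    s=np.linalg.lstsq(np.c_[d1,-d2],o2-o1,rcond=None)[0];p=o1+s[0]*d1;q=o2+s[1]*d2
    return (p+q)/2,np.linalg.norm(p-q)
def proj(c,p):
    M=np.array(c['camera_from_world']);x=M[:3,:3]@np.array(p)+M[:3,3];return np.array([c['cx']+c['fx']*x[0]/x[2],c['cy']+c['fy']*x[1]/x[2]])
E
python3 - <<'E'
from h import *
t=bot.calibration('top');s=bot.calibration('side')
C=lambda x,y,k,x0,y0:(x/k+x0-.0,y/k+y0)
cor=[onz(t,C(x,y,6,190,115),.123) for x,y in [(92,40),(663,102),(618,555),(30,488)]]
cor=np.array(cor);print(np.round(cor,4));print([round(np.linalg.norm(cor[i]-cor[(i+1)%4]),4) for i in range(4)],cor.mean(0))
a=cor[0]-cor[1];print('yaw from y axis',np.arctan2(-a[0],a[1]));a=cor[3]-cor[2];print(np.arctan2(-a[0],a[1]))
for p in [(267,470),(262,513)]: print('split',np.round(onz(t,C(*p,6,190,115),.123),4))
print('pin tri',tri(t,C(280,148,6,75,190),s,C(258,183,6,160,250)))
print('rail top corners',[np.round(onz(t,C(*p,6,75,190),.1),4) for p in [(90,120),(85,167)]])
print('patch top tri',tri(t,C(345,250,7,325,170),s,C(372,190,8,260,120)))
print('rack cam?', onz(t,C(345,250,7,325,170),.13))
o=bot.get_obs();r=R.from_quat(np.r_[o['tool_rot'][1:],o['tool_rot'][0]]);print(r.as_matrix())
w=bot.calibration('wrist');M=w['camera_from_world'];print('cam pos',-M[:3,:3].T@M[:3,3], o['eef_pos'])
E
```

```text
[[ 0.7293  0.0953  0.123 ]
 [ 0.6996 -0.1609  0.123 ]
 [ 0.4942 -0.1366  0.123 ]
 [ 0.5242  0.1181  0.123 ]]
[np.float64(0.2579), np.float64(0.2069), np.float64(0.2565), np.float64(0.2064)] [ 0.61181798 -0.02100897  0.123     ]
yaw from y axis -0.11560913620943628
-0.11724420753097728
split [0.5319 0.0153 0.123 ]
split [0.5129 0.0173 0.123 ]
pin tri (array([0.47509141, 0.30428179, 0.12895804]), np.float64(0.0007453010924076744))
rail top corners [array([0.4924, 0.3977, 0.1   ]), array([0.4715, 0.3984, 0.1   ])]
patch top tri (array([ 0.49613652, -0.34420702,  0.13563715]), np.float64(0.0002732292240226611))
rack cam? [ 0.49722435 -0.34575005  0.13      ]
[[ 9.15982137e-01  4.01218504e-01 -6.60571101e-04]
 [ 4.01219031e-01 -9.15981338e-01  1.21567472e-03]
 [-1.17319609e-04 -1.37857002e-03 -9.99999043e-01]]
cam pos [ 0.33506889 -0.5894212   0.3729994 ] [ 0.27062514 -0.61793134  0.25256337]
```

The trough measures 257 x 206 mm against about 260 x 210 expected, with yaw -0.116. The split on the rim is near (0.532, 0.015), and the patch is near (0.497, -0.345). Moving the wrist camera over the rack.

Call:
{"fn": "drive_tool", "kwargs": {"increments": "0.02 0.0225 0.006 -0.041;0.02 0.0225 0.006 -0.041;0.02 0.0225 0.006 -0.041;0.02 0.0225 0.006 -0.041;0.02 0.0225 0.006 -0.041;0.02 0.0225 0.006 -0.041;0.02 0.0225 0.006 -0.041;0.02 0.0225 0.006 -0.041;0.02 0.0225 0.006 -0.041;0.02 0.0225 0.006 -0.041;0.02 0.0225 0 0;0.02 0.0225 0 0"}}

```text
t: 1.15
eef_pos: [0.5116, -0.3471, 0.3136]
tool_rot: [0.0, 1.0, 0.001, 0.0]
contact_force: [-0.1, -1.7, 0.4]
gripper_width: 1.0
```

```bash
cat > snap.py <<'E'
from h import *
import sys
n=sys.argv[1]; cam=sys.argv[2] if len(sys.argv)>2 else 'wrist'
o=bot.get_obs();c=bot.calibration(cam);im=bot.read_camera(cam)
cv2.imwrite(f'pics/{n}.png',im[:,:,::-1])
if cam=='wrist': cv2.imwrite(f'pics/{n}_v.png',cv2.resize(im[:,:,::-1],(768,576),interpolation=cv2.INTER_CUBIC))
json.dump({k:(np.array(v).tolist()) for k,v in c.items()},open(f'pics/{n}.json','w'))
print(o['t'],np.round(o['eef_pos'],4),np.round(o['tool_rot'],4),np.round(o['contact_force'],2),o['gripper_width'])
E
python3 snap.py w1
```

```text
1.15 [ 0.5116 -0.3471  0.3136] [1.0e-04 1.0e+00 1.3e-03 2.0e-04] [-0.11 -1.73  0.37] 0.9999140333945884
```

View pics/w1_v.png

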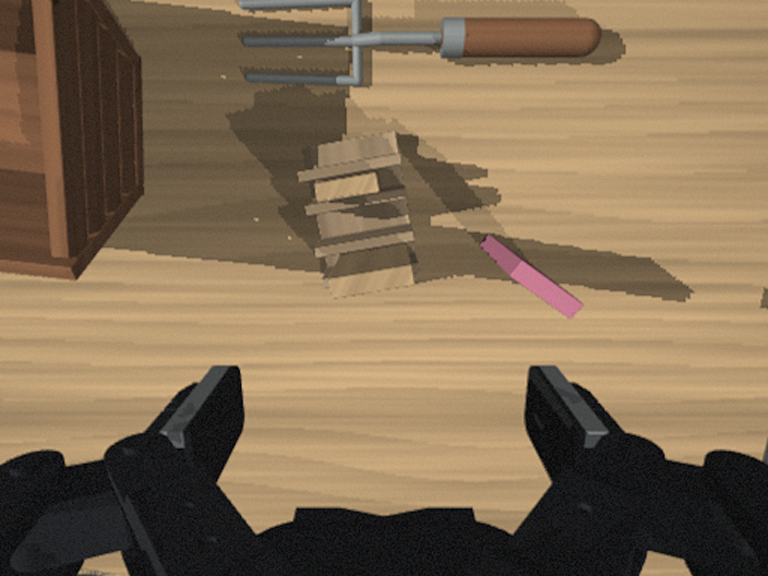

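The wrist view shows the offcut's light top at about (347,187) in the doubled picture and the patch's light top at about (372,277), low between the fingers. The pink board is at (530,275). Zooming on the rack.

Run:
```python
from h import *
im=cv2.imread('pics/w1.png')[75:210,185:295]
cv2.imwrite('pics/w1z.png',cv2.resize(im,None,fx=5,fy=4.4,interpolation=cv2.INTER_CUBIC))
```

```text
(no output)
```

View pics/w1z.png

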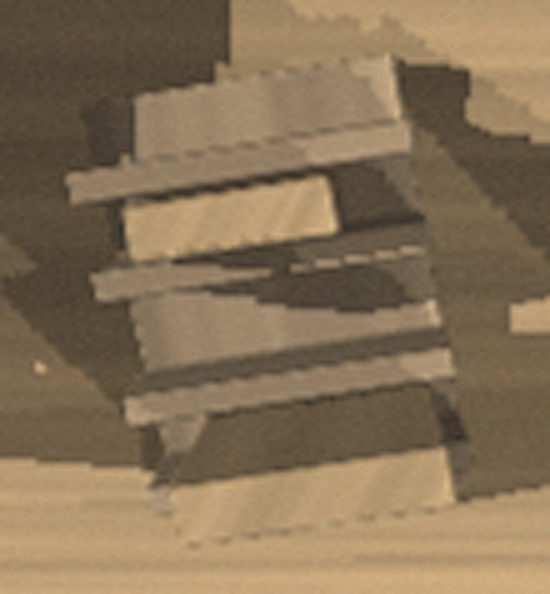

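Run:
```python
from h import *
c=json.load(open('pics/w1.json'))
f=lambda x,y:(x/5+185,y/4.4+75)
P=np.array([onz(c,f(*p),.130) for p in [(172,488),(443,449),(455,505),(188,543)]])
print(np.round(P,4),P.mean(0),[np.linalg.norm(P[i]-P[(i+1)%4]).round(4) for i in range(4)])
a=P[0]-P[1]+P[3]-P[2];print('yaw',np.arctan2(-a[0],a[1]))
# rack fins left ends (top edge z=.06): check
Q=np.array([onz(c,f(*p),.06) for p in [(66,185),(410,130),(452,368),(128,415)]]);print(np.round(Q,4))
a=Q[0]-Q[1];print(np.arctan2(-a[0],a[1]),np.linalg.norm(a))
o=np.array([onz(c,f(*p),.081) for p in [(125,208),(330,177),(338,232),(132,262)]]);print('offcut',o.mean(0),[np.linalg.norm(o[i]-o[(i+1)%4]).round(4) for i in range(4)])
```

```text
[[ 0.5008 -0.3109  0.13  ]
 [ 0.5099 -0.3644  0.13  ]
 [ 0.4969 -0.367   0.13  ]
 [ 0.4879 -0.3138  0.13  ]] [ 0.49886379 -0.3390385   0.13      ] [np.float64(0.0542), np.float64(0.0132), np.float64(0.054), np.float64(0.0132)]
yaw 0.16792169689159203
[[ 0.5638 -0.281   0.06  ]
 [ 0.5777 -0.3597  0.06  ]
 [ 0.5158 -0.3703  0.06  ]
 [ 0.5027 -0.2929  0.06  ]]
0.175237702888728 0.0799251240063795
offcut [ 0.55642802 -0.32015153  0.081     ] [np.float64(0.0452), np.float64(0.0134), np.float64(0.0459), np.float64(0.0132)]
```

Call:
{"fn": "drive_tool", "kwargs": {"increments": "-0.005 0.004 -0.03 0.085;-0.0046 0.0041 -0.03 0.085;0 0 -0.03 0;0 0 -0.03 0;0 0 -0.026 0;0 0 0 0;0 0 0 0"}}

```text
t: 1.78
eef_pos: [0.5003, -0.3399, 0.1663]
tool_rot: [-0.001, 0.996, 0.086, -0.001]
contact_force: [-0.2, -0.2, 1.6]
gripper_width: 1.001
```

```bash
python3 snap.py w2
```

```text
1.7833 [ 0.5003 -0.3399  0.1663] [-9.000e-04  9.963e-01  8.630e-02 -1.400e-03] [-0.16 -0.18  1.6 ] 1.0008621860879636
```

View pics/w2_v.png

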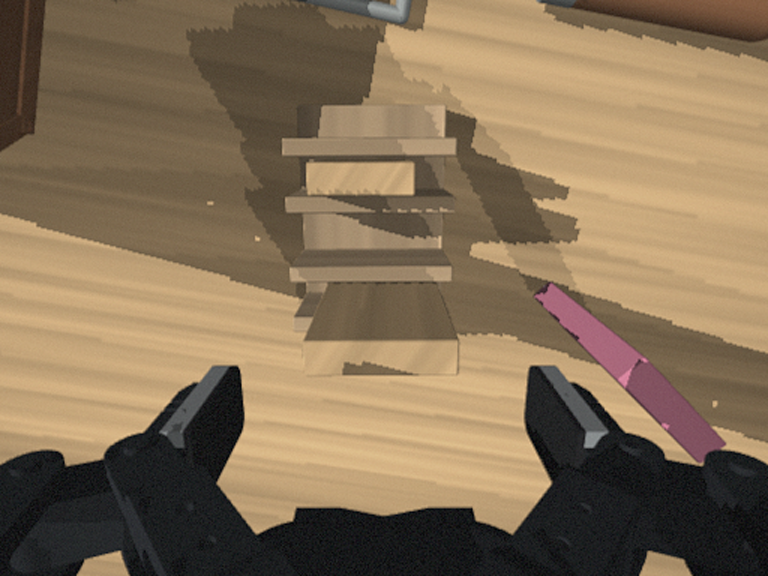

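Patch top face spans (303–458, 339–375) in the doubled view, square to and centred between the fingers (383). Rechecking its x.

Run:
```python
from h import *
c=json.load(open('pics/w2.json'))
P=np.array([onz(c,(x/1.5,y/1.5),.130) for x,y in [(309,341),(456,339),(459,374),(303,376)]])
print(np.round(P,4),P.mean(0),[np.linalg.norm(P[i]-P[(i+1)%4]).round(4) for i in range(4)])
a=P[0]-P[1]+P[3]-P[2];print('yaw',np.arctan2(-a[0],a[1]))
```

```text
[[ 0.5013 -0.3124  0.13  ]
 [ 0.5109 -0.3634  0.13  ]
 [ 0.4978 -0.3674  0.13  ]
 [ 0.4874 -0.3121  0.13  ]] [ 0.49935917 -0.33883323  0.13      ] [np.float64(0.0519), np.float64(0.0137), np.float64(0.0563), np.float64(0.0139)]
yaw 0.18645991294493602
```

Call:
{"fn": "drive_tool", "kwargs": {"increments": "0.002 0.0005 -0.023 0;0 0 -0.022 0;0 0 0 0"}}

```text
t: 2.08
eef_pos: [0.5025, -0.3392, 0.1211]
tool_rot: [-0.001, 0.996, 0.086, -0.001]
contact_force: [-0.2, -0.1, -0.6]
gripper_width: 0.996
```

Call:
{"fn": "drive_tool", "kwargs": {"increments": "0 0 0 0;0 0 0 0;0 0 0 0;0 0 0 0;0 0 0 0;0 0 0 0", "grip": 0, "squeeze": 40}}

```text
t: 2.58
eef_pos: [0.5047, -0.3403, 0.1249]
tool_rot: [0.001, 0.996, 0.086, 0.002]
contact_force: [-0.3, 0.8, 7.3]
gripper_width: 0.649
```

Call:
{"fn": "drive_tool", "kwargs": {"increments": "0 0 0.015 0;0 0 0.03 0;0 0 0.035 0;0 0 0.035 0;0 0 0.035 0;0 0 0.01 0;0 0 0 0"}}

```text
t: 3.17
eef_pos: [0.505, -0.3409, 0.2874]
tool_rot: [0.003, 0.996, 0.086, 0.004]
contact_force: [-0.0, -0.0, -0.3]
gripper_width: 0.649
```

```bash
python3 snap.py w3; python3 snap.py s3 side
python3 - <<'E'
import cv2
cv2.imwrite('pics/s3z.png',cv2.resize(cv2.imread('pics/s3.png')[60:200,200:380],None,fx=4,fy=4))
E
```

```text
3.1667 [ 0.505  -0.3409  0.2874] [0.0025 0.9963 0.0861 0.0036] [-0.04 -0.03 -0.33] 0.6493470034366184
3.2167 [ 0.5039 -0.3402  0.2845] [0.0013 0.9963 0.0862 0.0018] [ 0.59  0.66 -0.4 ] 0.6446449100384972
```

View pics/w3_v.png

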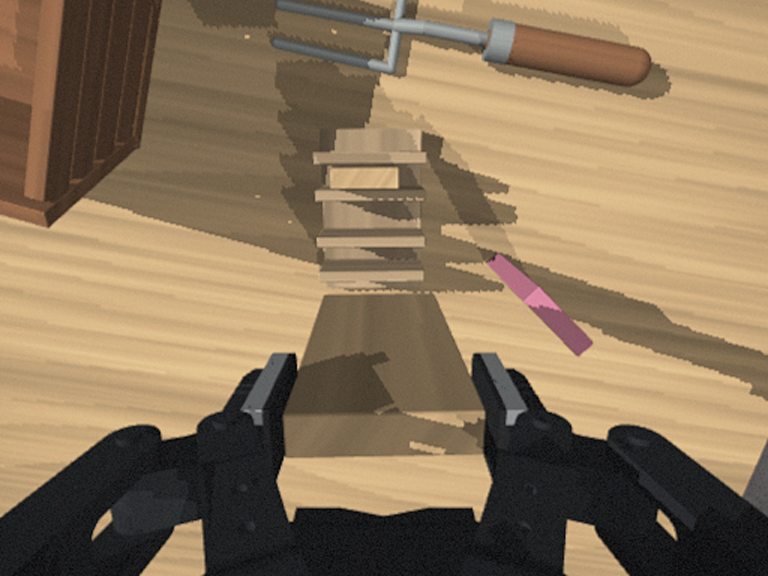

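View pics/s3z.png

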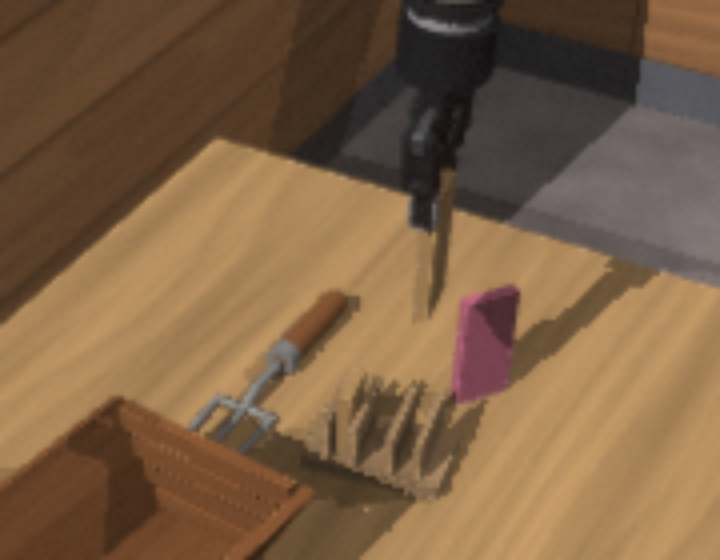

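Run:
```python
from h import *
c=json.load(open('pics/w3.json'))
for z in [.287,.290,.293,.296,.299,.302]:
    P=np.array([onz(c,(x/1.5,y/1.5),z) for x,y in [(284,412),(484,411),(487,456),(285,458)]])
    a=P[0]-P[1]+P[3]-P[2]
    print(z,P.mean(0)-[.505,-.3409,.2874],[np.linalg.norm(P[i]-P[(i+1)%4]).round(4) for i in range(4)],np.arctan2(-a[0],a[1]))
# bottom front edge: width 110
for z in [.17,.175,.18,.185,.19]:
    P=np.array([onz(c,(x/1.5,y/1.5),z) for x,y in [(324,295),(436,294)]]);print(z,P.mean(0)-[.505,-.3409,.2874],np.linalg.norm(P[0]-P[1]))
```

```text
0.287 [-0.00838572 -0.00145484 -0.0004    ] [np.float64(0.057), np.float64(0.0149), np.float64(0.0593), np.float64(0.0151)] 0.1755279361145395
0.29 [-0.00648995 -0.0010952   0.0026    ] [np.float64(0.0556), np.float64(0.0145), np.float64(0.0578), np.float64(0.0147)] 0.17552793611453926
0.293 [-0.00459419 -0.00073556  0.0056    ] [np.float64(0.0542), np.float64(0.0142), np.float64(0.0563), np.float64(0.0144)] 0.17552793611454007
0.296 [-0.00269842 -0.00037592  0.0086    ] [np.float64(0.0528), np.float64(0.0138), np.float64(0.0549), np.float64(0.014)] 0.17552793611453868
0.299 [-8.02659861e-04 -1.62850074e-05  1.16000000e-02] [np.float64(0.0513), np.float64(0.0134), np.float64(0.0534), np.float64(0.0136)] 0.17552793611454065
0.302 [0.0010931  0.00034335 0.0146    ] [np.float64(0.0499), np.float64(0.0131), np.float64(0.0519), np.float64(0.0132)] 0.17552793611453976
0.17 [-0.00105921  0.00135162 -0.1174    ] 0.05834520024808708
0.175 [ 0.00039575  0.00159792 -0.1124    ] 0.05712127384843642
0.18 [ 0.00185072  0.00184422 -0.1074    ] 0.05589734744878579
0.185 [ 0.00330568  0.00209052 -0.1024    ] 0.05467342104913513
0.19 [ 0.00476064  0.00233682 -0.0974    ] 0.05344949464948451
```

The patch is held upright, its centre 5.5 mm behind the TCP in x and its bottom about 110 mm below it. Now looking at the near rim from in front of the trough.

Call:
{"fn": "drive_tool", "kwargs": {"increments": "-0.005 0.029 0.002 -0.024;-0.005 0.029 0.002 -0.024;-0.005 0.029 0.002 -0.024;-0.005 0.029 0.002 -0.024;-0.005 0.029 0.002 -0.024;-0.005 0.029 0.002 -0.024;-0.005 0.029 0.002 -0.024;-0.005 0.029 0.002 -0.024;-0.005 0.029 0.002 -0.024;-0.005 0.029 0.002 -0.024;-0.005 0.029 0 -0.023;-0.005 0.029 0 -0.023"}}

```text
t: 4.27
eef_pos: [0.4417, 0.0094, 0.3007]
tool_rot: [0.0, 0.998, -0.057, -0.002]
contact_force: [0.2, 0.4, -0.1]
gripper_width: 0.646
```

Call:
{"fn": "drive_tool", "kwargs": {"increments": "0 0 0 0;0 0 0 0;0 0 0 0"}}

```text
t: 4.52
eef_pos: [0.4426, 0.0075, 0.3011]
tool_rot: [0.0, 0.998, -0.057, -0.001]
contact_force: [-0.5, -0.8, -0.1]
gripper_width: 0.644
```

```bash
python3 snap.py w4
```

```text
4.5167 [0.4426 0.0075 0.3011] [ 3.000e-04  9.984e-01 -5.660e-02 -1.200e-03] [-0.45 -0.76 -0.07] 0.643843728572542
```

View pics/w4_v.png

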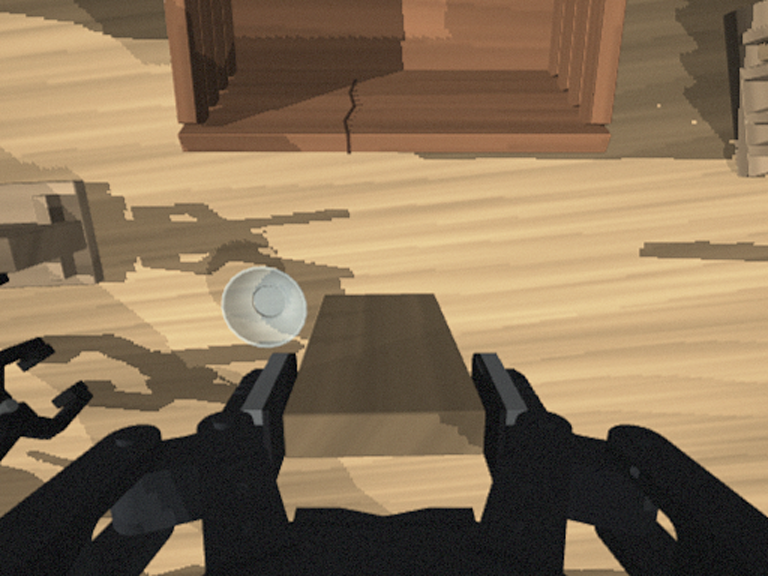

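The crack runs from (349,152) on the rim's outer edge to about (353,82) on the inner face, and the near rim spans (182–608, 125–152). Zooming.

Run:
```python
from h import *
im=cv2.imread('pics/w4.png')
a=im[0:110,110:430]
cv2.imwrite('pics/w4z.png',cv2.resize(a,None,fx=2.5,fy=5,interpolation=cv2.INTER_CUBIC))
```

```text
(no output)
```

View pics/w4z.png

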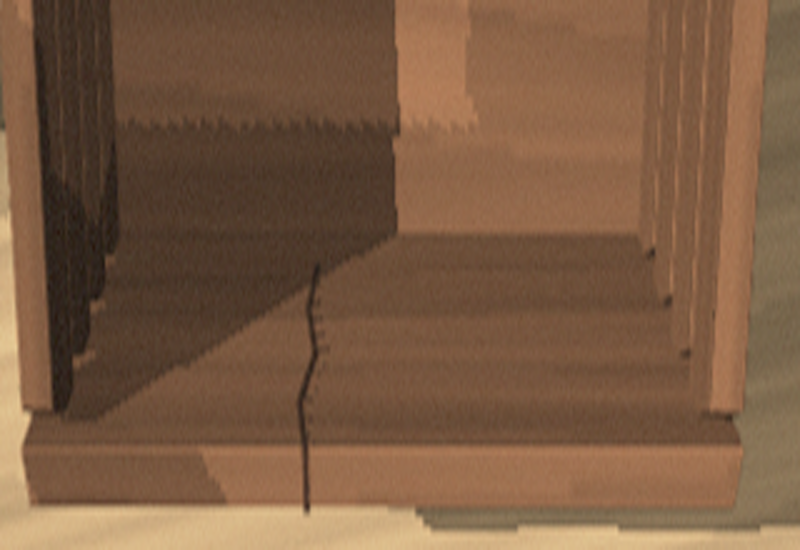

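Run:
```python
from h import *
c=json.load(open('pics/w4.json'))
f=lambda x,y:(x/2.5+110,y/5)
I=[onz(c,f(x,y),.123) for x,y in [(24,443),(740,443)]]
O=[onz(c,f(x,y),.1174) for x,y in [(33,505),(737,505)]]
S=onz(c,f(304,443),.123);So=onz(c,f(306,508),.1174)
F=[onz(c,f(x,y),.03) for x,y in [(115,235),(640,235)]]
d=I[0]-I[1];yaw=np.arctan2(-d[0],d[1]);n=np.array([np.cos(yaw),np.sin(yaw),0]);e=np.array([-n[1],n[0],0])
print('yaw',yaw,'len',np.linalg.norm(d),'O',np.linalg.norm(O[0]-O[1]))
print('S',S,So,F)
for k,v in [('I',I[0]),('I',I[1]),('O',O[0]),('S',S),('F',F[0]),('F1',F[1])]: print(k,(v@n).round(4),(v@e).round(4))
T=np.array([.6118,-.021,0]);print('T',T@n,T@e)
o=np.array([.4426,.0075,0]);print('tcp n,e',o@n,o@e)
t=bot.calibration('top');St=onz(t,(267/6+190,470/6+115),.123);print('S top',St,St@n,St@e)
print('Stri',tri(t,(267/6+190,470/6+115),c,f(304,443)))
s=bot.calibration('side');print(proj(s,S))
```

```text
yaw -0.11415747923993494 len 0.25572807615094423 O 0.2588373488600517
S [0.52464462 0.01995163 0.123     ] [0.51351413 0.02112687 0.1174    ] [array([0.58249183, 0.10501089, 0.03      ]), array([ 0.55546994, -0.13116247,  0.03      ])]
I 0.519 0.1795
I 0.519 -0.0762
O 0.5083 0.1797
S 0.519 0.0796
F 0.5667 0.1707
F1 0.5668 -0.067
T 0.6102099635256615 0.048826636316778145
tcp n,e 0.43886484179621627 0.05786761300746814
S top [0.53192629 0.01527278 0.123     ] 0.5267243205430939 0.07576492876739033
Stri (array([0.52245315, 0.01489209, 0.17165081]), np.float64(0.003703351771258583))
[244.75705388 207.0392719 ]
```

Call:
{"fn": "drive_tool", "kwargs": {"increments": "0.036 0.0009 -0.005 0;0.036 0.0009 -0.01 0;0.036 0.0009 -0.02 0;0.037 0.0009 -0.02 0;0 0 -0.03 0;0 0 -0.03 0;0 0 -0.025 0;0 0 -0.01 0;0 0 0 0;0 0 0 0"}}

```text
t: 5.4
eef_pos: [0.5881, 0.011, 0.1527]
tool_rot: [0.0, 0.998, -0.057, -0.0]
contact_force: [0.4, 0.6, 1.0]
gripper_width: 0.645
```

```bash
python3 snap.py w5;python3 snap.py s5 side
python3 - <<'E'
import cv2
cv2.imwrite('pics/s5z.png',cv2.resize(cv2.imread('pics/s5.png')[110:250,160:320],None,fx=4.5,fy=4.2,interpolation=cv2.INTER_CUBIC))
E
```

```text
5.4 [0.5881 0.011  0.1527] [ 2.000e-04  9.984e-01 -5.720e-02 -2.000e-04] [0.38 0.65 1.01] 0.6452942302222588
5.45 [0.5888 0.0113 0.1538] [-0.000e+00  9.984e-01 -5.710e-02  9.000e-04] [ 0.04 -0.6   0.73] 0.6446292350056314
```

View pics/w5_v.png

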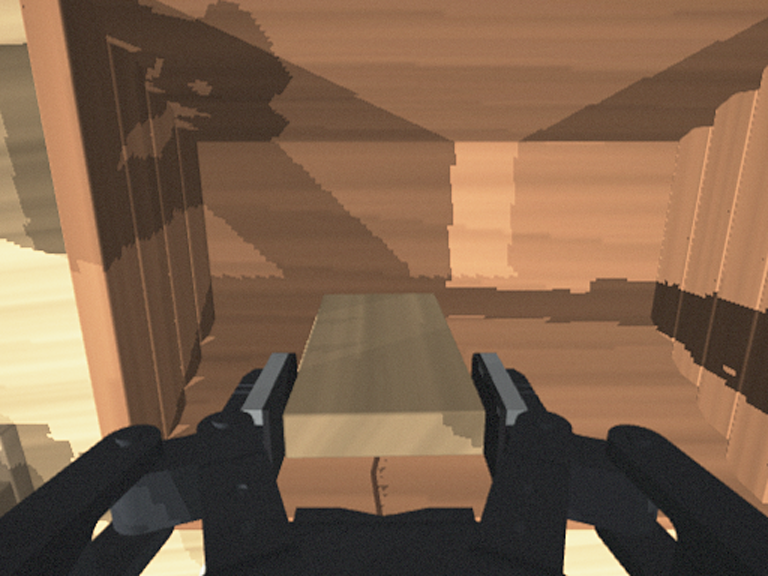

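View pics/s5z.png

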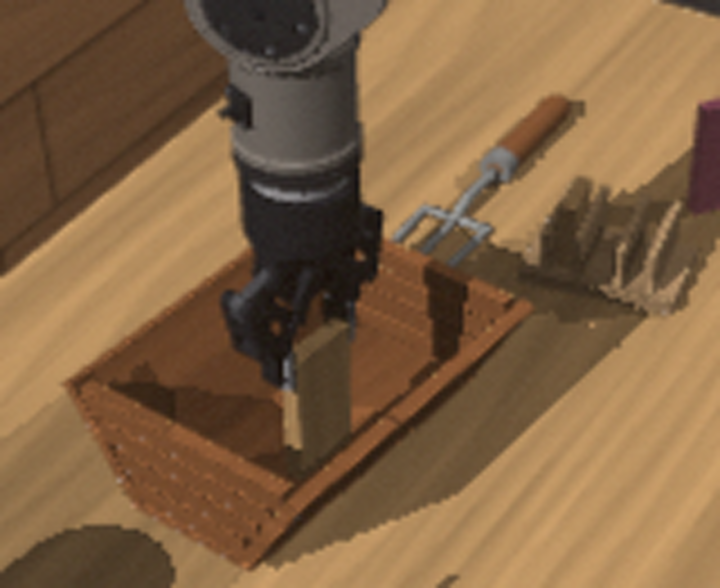

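Call:
{"fn": "drive_tool", "kwargs": {"increments": "0 0.002 -0.004 0;0 0 -0.003 0;0 0 -0.002 0;0 0 -0.001 0;0 0 0 0;0 0 0 0"}}

```text
t: 6.0
eef_pos: [0.5878, 0.0139, 0.1425]
tool_rot: [0.0, 0.998, -0.057, -0.0]
contact_force: [0.4, 0.7, -0.7]
gripper_width: 0.648
```

Call:
{"fn": "drive_tool", "kwargs": {"increments": "0 0 -0.0015 0;0 0 -0.0015 0;0 0 0 0;0 0 0 0"}}

```text
t: 6.33
eef_pos: [0.5882, 0.0139, 0.1399]
tool_rot: [-0.0, 0.998, -0.057, 0.0]
contact_force: [-0.5, 0.6, 3.2]
gripper_width: 0.647
```

Call:
{"fn": "drive_tool", "kwargs": {"increments": "0 0 -0.001 0;0 0 -0.001 0;0 0 0 0;0 0 0 0"}}

```text
t: 6.67
eef_pos: [0.5893, 0.0139, 0.1398]
tool_rot: [0.0, 0.998, -0.057, 0.002]
contact_force: [-1.6, -0.3, 14.8]
gripper_width: 0.646
```

Floor contact came at TCP z ≈ 0.140. Now easing the grip and swinging the top toward the near side.

Call:
{"fn": "drive_tool", "kwargs": {"increments": "0 0 0.002 0;-0.004 0.0005 0 0;-0.004 0.0005 0 0;-0.004 0.0005 0 0;-0.004 0.0005 0 0;-0.004 0.0005 0 0;0 0 0 0", "squeeze": 20}}

```text
t: 7.25
eef_pos: [0.5676, 0.0171, 0.1398]
tool_rot: [-0.0, 0.998, -0.056, 0.0]
contact_force: [4.6, 2.7, 2.7]
gripper_width: 0.643
```

```bash
python3 snap.py w6;python3 snap.py s6 side
python3 - <<'E'
import cv2
cv2.imwrite('pics/s6z.png',cv2.resize(cv2.imread('pics/s6.png')[110:250,160:320],None,fx=4.5,fy=4.2,interpolation=cv2.INTER_CUBIC))
E
```

```text
7.25 [0.5676 0.0171 0.1398] [-4.000e-04  9.984e-01 -5.630e-02  4.000e-04] [4.61 2.66 2.65] 0.6429461538841962
7.3 [0.5678 0.017  0.1397] [-3.000e-04  9.984e-01 -5.630e-02  3.000e-04] [3.74 1.85 1.99] 0.6461770600074747
```

View pics/w6_v.png

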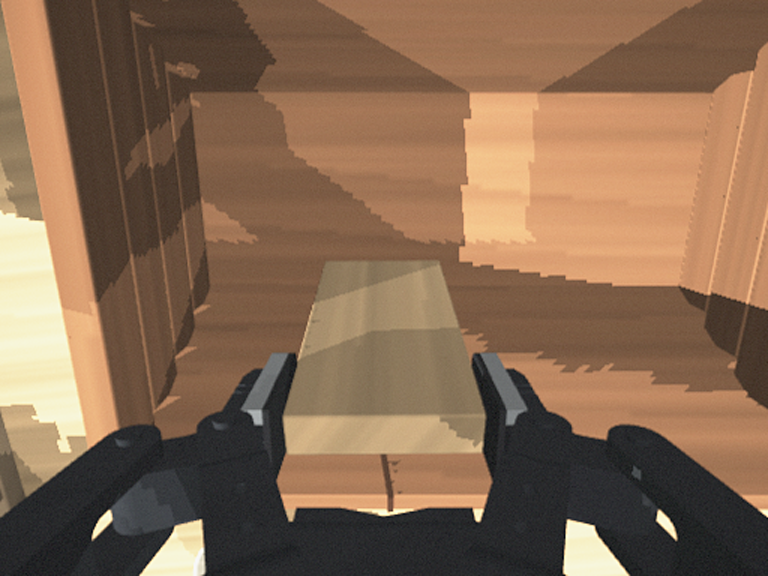

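View pics/s6z.png

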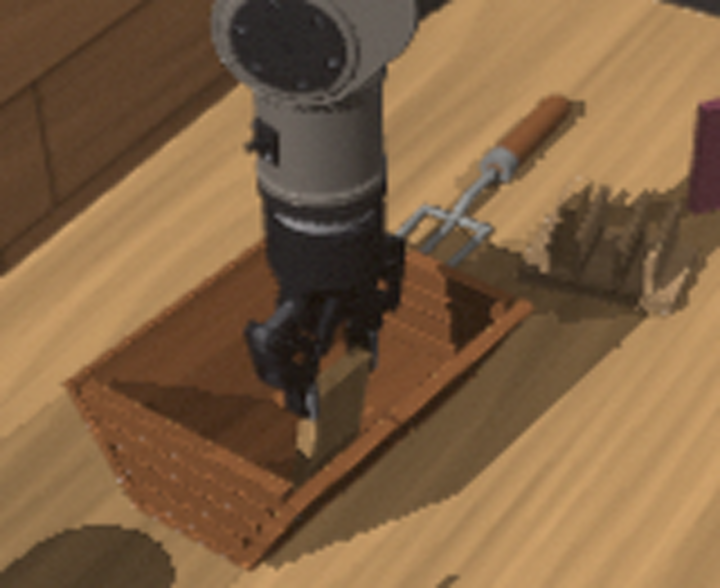

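The patch is pivoting in the pads: its lower edge moved from y=294 to 261. The crack (388) lines up with the patch centre (384). Continuing.

Call:
{"fn": "drive_tool", "kwargs": {"increments": "-0.004 0.0004 -0.0003 0;-0.004 0.0004 -0.0003 0;-0.004 0.0004 -0.0006 0;-0.004 0.0004 -0.0008 0;-0.004 0.0004 -0.001 0;0 0 0 0"}}

```text
t: 7.85
eef_pos: [0.5468, 0.0185, 0.1363]
tool_rot: [0.0, 0.998, -0.056, -0.001]
contact_force: [2.1, 2.6, 2.1]
gripper_width: 0.645
```

```bash
python3 snap.py w7
```

```text
7.85 [0.5468 0.0185 0.1363] [ 1.000e-04  9.984e-01 -5.640e-02 -5.000e-04] [2.1  2.59 2.14] 0.6454220311169523
```

View pics/w7_v.png

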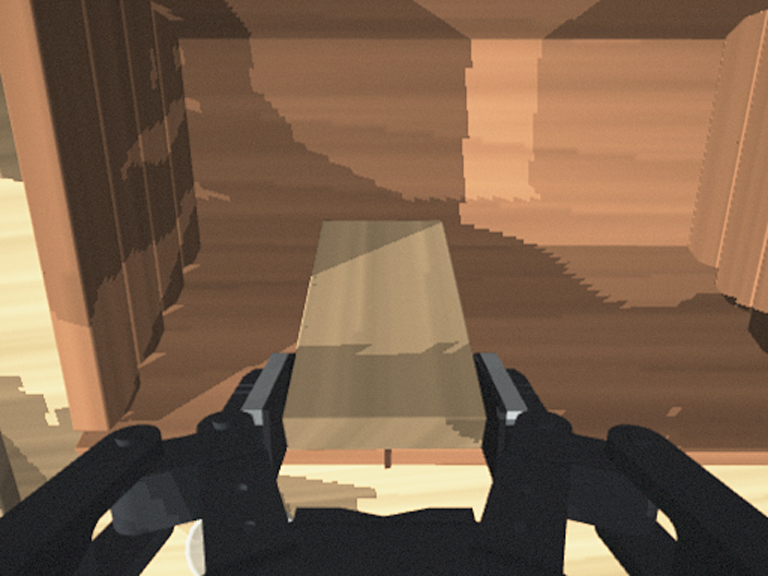

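Call:
{"fn": "drive_tool", "kwargs": {"increments": "-0.003 0.0003 -0.001 0;-0.003 0.0003 -0.001 0;0 0 0 0"}}

```text
t: 8.15
eef_pos: [0.5413, 0.019, 0.1345]
tool_rot: [0.0, 0.998, -0.057, -0.0]
contact_force: [2.0, 2.2, 4.5]
gripper_width: 0.649
```

```bash
python3 snap.py w8
python3 - <<'E'
from h import *
c=json.load(open('pics/w7.json'));n=np.array([.9935,-.1139,0])
for z in [.03,.033,.036,.04]:
    P=[onz(c,(x/1.5,y/1.5),z) for x,y in [(321,220),(442,220)]];print(z,np.linalg.norm(P[0]-P[1]),P[0]@n,P[1]@n)
E
```

```text
8.15 [0.5413 0.019  0.1345] [ 1.000e-04  9.984e-01 -5.650e-02 -2.000e-04] [2.04 2.17 4.54] 0.6491806691215349
0.03 0.0574759190465007 0.5796589821484861 0.5796591726991523
0.033 0.05671516655587711 0.5800793692917682 0.5800795573203018
0.036 0.05595441406525351 0.5804997564350503 0.5804999419414513
0.04 0.05494007741108874 0.581060272626093 0.5810604547696503
```

View pics/w8_v.png

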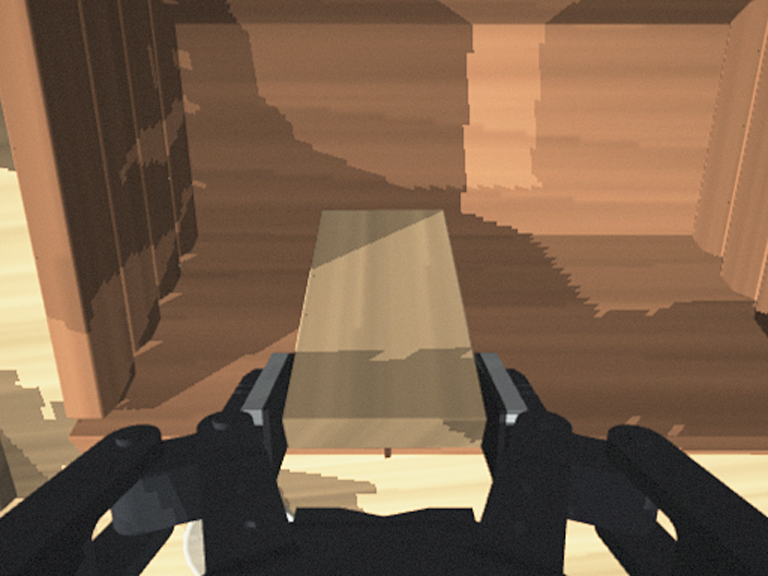

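The bottom edge sits in the corner (-x edge at n≈0.567). Releasing.

Call:
{"fn": "drive_tool", "kwargs": {"increments": "0 0 0 0;0 0 0 0;0 0 0 0;0 0 0 0;0 0 0 0", "grip": 0.85}}

```text
t: 8.62
eef_pos: [0.5412, 0.0187, 0.134]
tool_rot: [0.0, 0.998, -0.057, -0.001]
contact_force: [0.2, 0.1, 0.4]
gripper_width: 0.854
```

Call:
{"fn": "drive_tool", "kwargs": {"increments": "0.005 0 0.01 0;0.005 0 0.03 0;0 0 0.04 0;0 0 0.04 0;0 0 0.02 0;0 0 0 0"}}

```text
t: 9.12
eef_pos: [0.5544, 0.0193, 0.2799]
tool_rot: [-0.001, 0.998, -0.057, 0.004]
contact_force: [1.2, 0.1, 0.7]
gripper_width: 0.85
```

```bash
python3 snap.py w9;python3 snap.py s9 side
python3 - <<'E'
import cv2
cv2.imwrite('pics/s9z.png',cv2.resize(cv2.imread('pics/s9.png')[110:250,160:320],None,fx=4.5,fy=4.2,interpolation=cv2.INTER_CUBIC))
E
```

```text
9.1167 [0.5544 0.0193 0.2799] [-5.000e-04  9.984e-01 -5.670e-02  4.400e-03] [1.2  0.07 0.71] 0.8496444642960717
9.1667 [0.5531 0.0191 0.2771] [-2.000e-04  9.984e-01 -5.670e-02  2.500e-03] [-0.52 -0.27 -1.29] 0.8490801094671065
```

View pics/w9_v.png

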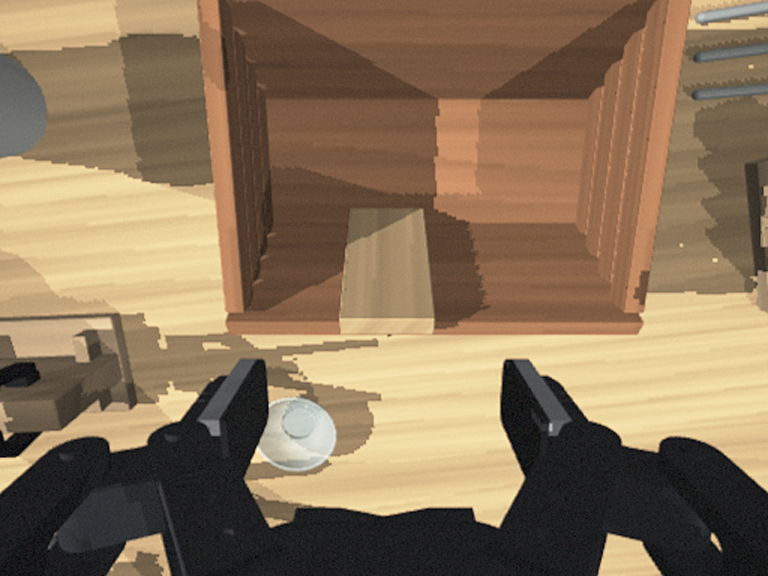

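View pics/s9z.png

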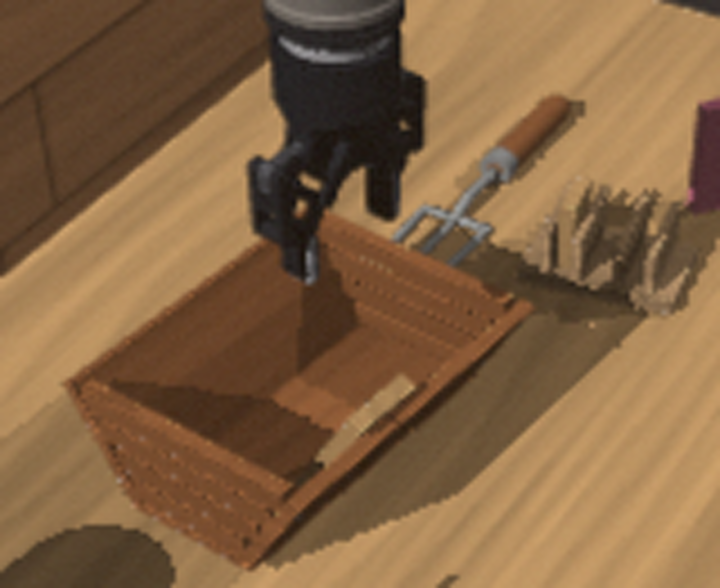

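The patch leans flat with its centre (387) on the split (389,334). I'll measure the seat and check joint 7 before going to the clamp.

Run:
```python
from h import *
c=json.load(open('pics/w9.json'));yaw=-.114;n=np.array([np.cos(yaw),np.sin(yaw),0]);e=np.array([-n[1],n[0],0])
def s(name,px,z):
    p=onz(c,(px[0]/1.5,px[1]/1.5),z);print(name,p.round(4),'n,e',(p@n).round(4),(p@e).round(4))
s('bot edge L',(350,208),.0366);s('bot edge R',(424,208),.0366)
zt=.03+.115*np.cos(.4887)
s('top back L',(340,332),zt);s('top back R',(434,332),zt)
s('top front L',(343,318),zt+.0066);s('top front R',(432,318),zt+.0066)
s('split outer',(389,334),.1174)
s('rim in R',(560,315),.123);s('rim in L',(300,315),.123);s('floor',(530,222),.03)
t=bot.calibration('top')
for p in [(140,355),(165,555),(90,378)]: print('big',onz(t,(p[0]/6+75,p[1]/6+190),.15).round(3))
print(bot.get_obs()['q'].round(3))
```

```text
bot edge L [0.588  0.0417 0.0366] n,e 0.5794 0.1083
bot edge R [ 0.5816 -0.014   0.0366] n,e 0.5794 0.0522
top back L [0.5245 0.0497 0.1315] n,e 0.5154 0.1091
top back R [ 0.518  -0.0064  0.1315] n,e 0.5154 0.0525
top front L [0.5353 0.0459 0.1381] n,e 0.5266 0.1065
top front R [ 0.5294 -0.0056  0.1381] n,e 0.5266 0.0547
split outer [0.5144 0.0211 0.1174] n,e 0.5087 0.0794
rim in R [ 0.5169 -0.0849  0.123 ] n,e 0.5232 -0.0255
rim in L [0.5352 0.0738 0.123 ] n,e 0.5233 0.1342
floor [ 0.5607 -0.0953  0.03  ] n,e 0.5679 -0.0309
big [0.386 0.351 0.15 ]
big [0.305 0.335 0.15 ]
big [0.377 0.371 0.15 ]
[ 0.079  0.27  -0.272  1.813  0.082  1.069 -1.908]
```

Call:
{"fn": "drive_tool", "kwargs": {"increments": "-0.0064 0.0238 0.002 0.125;-0.0064 0.0238 0.002 0.125;-0.0064 0.0238 0.002 0.125;-0.0064 0.0238 0.002 0.125;-0.0064 0.0238 0.002 0.125;-0.0064 0.0238 0.002 0.125;-0.0064 0.0238 0.002 0.125;-0.0064 0.0238 0.002 0.125;-0.0064 0.0238 0.002 0.125;-0.0064 0.0238 0.002 0.125;-0.0064 0.0238 0.002 0.125;-0.0064 0.0238 0.002 0.125", "grip": 1}}

```text
t: 10.22
eef_pos: [0.4738, 0.3049, 0.2965]
tool_rot: [-0.0, 0.767, 0.642, -0.002]
contact_force: [0.7, -0.3, -0.6]
gripper_width: 1.0
```

Call:
{"fn": "drive_tool", "kwargs": {"increments": "0 0 0 0.1;0 0 0 0;0 0 0 0"}}

```text
t: 10.47
eef_pos: [0.4746, 0.3036, 0.2967]
tool_rot: [-0.0, 0.737, 0.676, -0.002]
contact_force: [-0.4, -0.2, 0.5]
gripper_width: 1.0
```

```bash
python3 snap.py w10
```

```text
10.4667 [0.4746 0.3036 0.2967] [-2.000e-04  7.372e-01  6.756e-01 -1.600e-03] [-0.36 -0.21  0.53] 0.9997085175863145
```

View pics/w10_v.png

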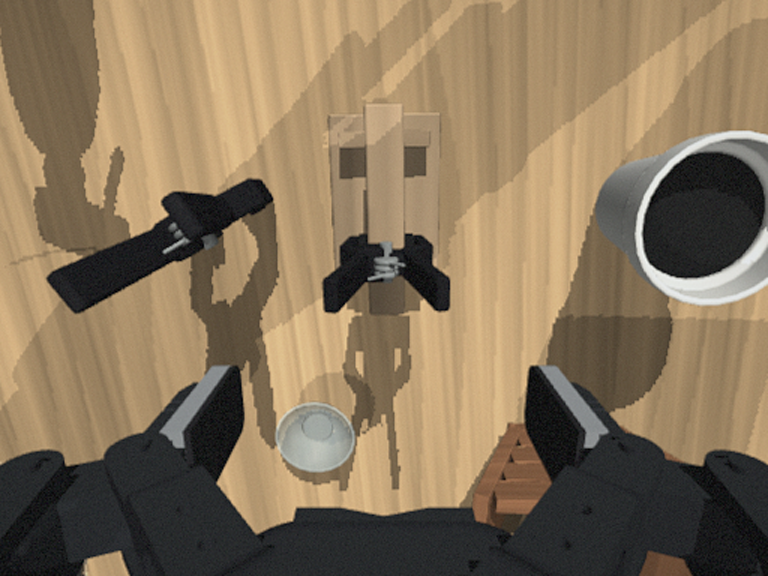

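The clamp is seen from above, handle tips at about (335,300) and (437,300) in the doubled view and pin spring at (386,265). The rail runs straight up the image, the dish is at (316,437) and the pot at (703,213). Zooming to measure.

Run:
```python
import cv2
cv2.imwrite('pics/w10z.png',cv2.resize(cv2.imread('pics/w10.png')[60:215,205:310],None,fx=5,fy=3.8,interpolation=cv2.INTER_CUBIC))
```

```text
(no output)
```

View pics/w10z.png

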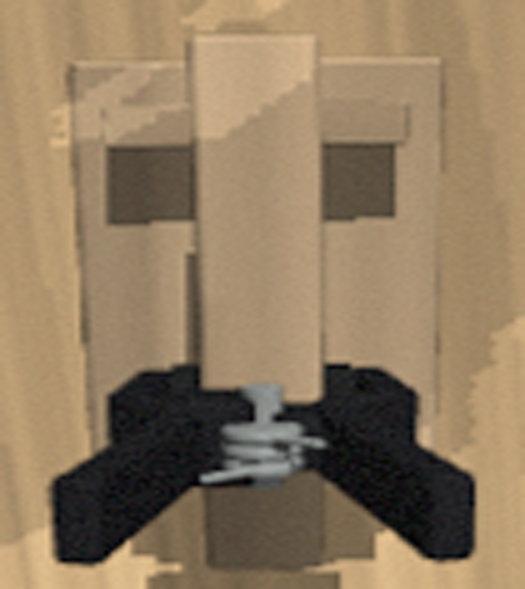

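Run:
```python
from h import *
c=json.load(open('pics/w10.json'));f=lambda p:(p[0]/5+205,p[1]/3.8+60)
yaw=1.4836-np.pi/2;n=np.array([np.cos(yaw),np.sin(yaw),0]);e=np.array([-n[1],n[0],0])
def s(name,p,z):
    q=onz(c,f(p),z);print(name,q.round(4),'n,e',(q@n).round(4),(q@e).round(4))
s('Lout top',(55,487),.192);s('Lout bot',(58,560),.192);s('Rout top',(473,483),.192);s('Rout bot',(470,556),.192);
s('Lin',(102,560),.192);s('Rin',(425,552),.192)
s('spring',(262,455),.122)
s('rail tl',(190,36),.1);s('rail tr',(316,36),.1);s('rail bl',(203,388),.1);s('rail br',(323,400),.1)
tc=np.array([.4746,.3036,0]);print(tc@n,tc@e)
```

```text
Lout top [0.4461 0.3145 0.192 ] n,e 0.417 0.3521
Lout bot [0.4447 0.2996 0.192 ] n,e 0.4169 0.3372
Rout top [0.5073 0.3099 0.192 ] n,e 0.4784 0.3529
Rout bot [0.5061 0.2951 0.192 ] n,e 0.4785 0.338
Lin [0.4512 0.299  0.192 ] n,e 0.4235 0.3372
Rin [0.4994 0.2965 0.192 ] n,e 0.4717 0.3389
spring [0.4756 0.3007 0.122 ] n,e 0.4476 0.341
rail tl [0.4709 0.4021 0.1   ] n,e 0.4341 0.4415
rail tr [0.4944 0.4    0.1   ] n,e 0.4577 0.4415
rail bl [0.4649 0.3146 0.1   ] n,e 0.4357 0.3539
rail br [0.4888 0.3092 0.1   ] n,e 0.46 0.3506
0.44635763242707455 0.3437775210424565
```

Clamp centre is n=0.4477, so the TCP is 1.2 mm off. Handle tips span 61.5 mm and fit the 85 mm opening. Descending, then squeezing.

Call:
{"fn": "drive_tool", "kwargs": {"increments": "0.0012 0 -0.03 0.02;0 0 -0.03 0;0 0 -0.03 0;0 0 -0.024 0;0 0 -0.01 0;0 0 0 0;0 0 0 0"}}

```text
t: 11.1
eef_pos: [0.4766, 0.3042, 0.1747]
tool_rot: [-0.0, 0.73, 0.683, -0.0]
contact_force: [-0.3, -0.2, 0.5]
gripper_width: 0.997
```

```bash
python3 snap.py w11
```

```text
11.1 [0.4766 0.3042 0.1747] [-0.000e+00  7.300e-01  6.834e-01 -2.000e-04] [-0.29 -0.16  0.54] 0.9974359739728533
```

View pics/w11_v.png

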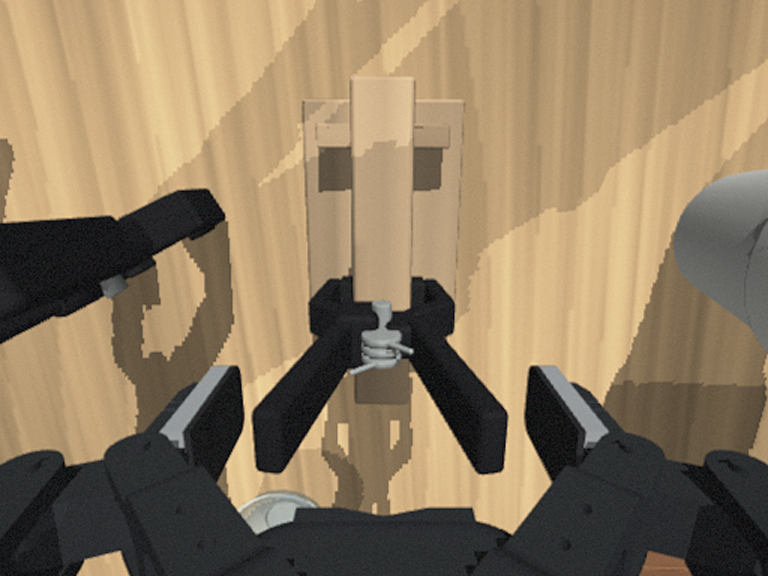

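Run:
```python
from h import *
c=json.load(open('pics/w11.json'))
yaw=2*np.arctan2(.6834,.73)-np.pi/2;n=np.array([np.cos(yaw),np.sin(yaw),0]);e=np.array([-n[1],n[0],0]);tc=np.array([.4766,.3042,0])
for nm,p in [('L',(254,412)),('Lb',(257,470)),('R',(503,405)),('Rb',(503,470)),('Lin b',(283,468)),('Rin b',(480,470))]:
    for z in (.190,.194):
        q=onz(c,(p[0]/1.5,p[1]/1.5),z)-tc;print(nm,z,(q@n).round(4),(q@e).round(4))
print(yaw)
```

```text
L 0.19 -0.0321 0.0082
L 0.194 -0.0309 0.0106
Lb 0.19 -0.0326 -0.0086
Lb 0.194 -0.0314 -0.0056
R 0.19 0.0296 0.0101
R 0.194 0.0285 0.0124
Rb 0.19 0.0309 -0.0087
Rb 0.194 0.0297 -0.0057
Lin b 0.19 -0.0259 -0.008
Lin b 0.194 -0.0249 -0.005
Rin b 0.19 0.0249 -0.0087
Rin b 0.194 0.024 -0.0056
-0.06591640837686041
```

Call:
{"fn": "drive_tool", "kwargs": {"increments": "-0.001 0.0015 -0.002 0;0 0 0 0;0 0 0 0;0 0 0 0;0 0 0 0;0 0 0 0;0 0 0 0;0 0 0 0", "grip": 0.38, "squeeze": 50}}

```text
t: 11.82
eef_pos: [0.4759, 0.3066, 0.174]
tool_rot: [0.0, 0.729, 0.684, 0.001]
contact_force: [-0.9, -1.8, 6.9]
gripper_width: 0.382
```

```bash
python3 snap.py w12;python3 snap.py s12 side
python3 - <<'E'
import cv2
cv2.imwrite('pics/s12z.png',cv2.resize(cv2.imread('pics/s12.png')[220:350,130:290],None,fx=4.5,fy=4.2,interpolation=cv2.INTER_CUBIC))
E
```

```text
11.8167 [0.4759 0.3066 0.174 ] [4.000e-04 7.294e-01 6.840e-01 1.100e-03] [-0.9  -1.79  6.91] 0.38162470417258665
11.8667 [0.4759 0.3066 0.174 ] [4.000e-04 7.295e-01 6.840e-01 1.000e-03] [-1.1  -0.72  8.1 ] 0.3795845292233855
```

View pics/w12_v.png

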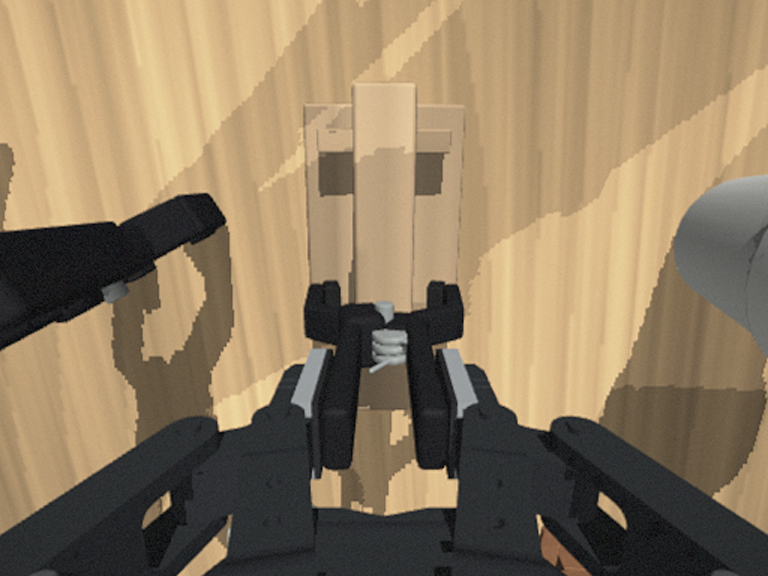

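View pics/s12z.png

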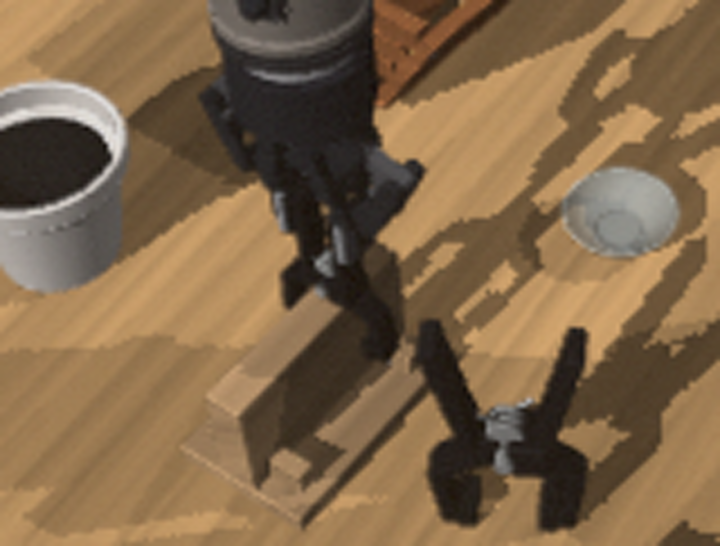

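Call:
{"fn": "drive_tool", "kwargs": {"increments": "0 0 0 0;0 0 0.005 0;0 0 0.015 0;0 0 0.03 0;0 0 0.035 0;0 0 0.035 0;0 0 0.01 0;0 0 0 0;0 0 0 0", "grip": 0.36}}

```text
t: 12.67
eef_pos: [0.4751, 0.3058, 0.3022]
tool_rot: [0.0, 0.729, 0.684, 0.0]
contact_force: [0.7, -0.6, -1.4]
gripper_width: 0.364
```

```bash
python3 snap.py w13;python3 snap.py s13 side
python3 - <<'E'
import cv2
cv2.imwrite('pics/s13z.png',cv2.resize(cv2.imread('pics/s13.png')[180:310,130:290],None,fx=4.5,fy=4.2,interpolation=cv2.INTER_CUBIC))
E
```

```text
12.6667 [0.4751 0.3058 0.3022] [3.000e-04 7.294e-01 6.840e-01 0.000e+00] [ 0.73 -0.55 -1.44] 0.36360710455994777
12.7167 [0.4747 0.3053 0.301 ] [ 0.      0.7294  0.6841 -0.0011] [-0.35 -1.09 -1.88] 0.36003756181982666
```

View pics/w13_v.png

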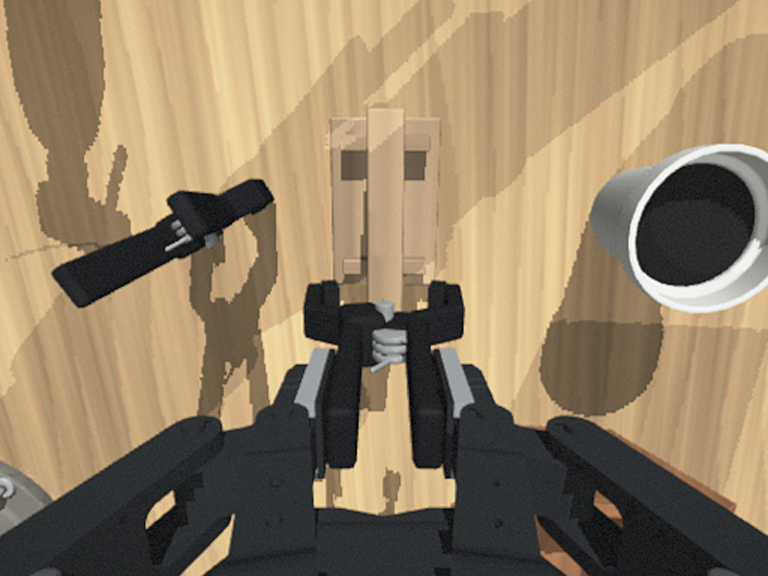

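View pics/s13z.png

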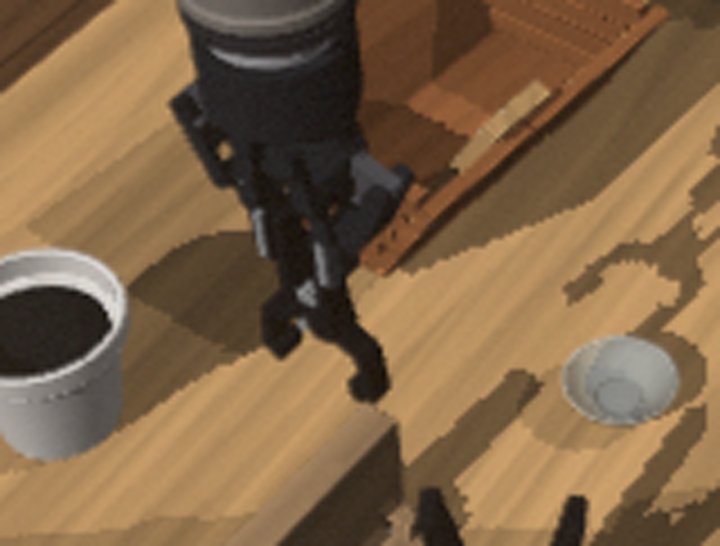

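The clamp is off the rail, level, with its jaws open. Carrying it over the split.

Call:
{"fn": "drive_tool", "kwargs": {"increments": "0.0053 -0.0287 0.002 -0.005;0.0053 -0.0287 0 -0.005;0.0053 -0.0287 0 -0.005;0.0053 -0.0287 0 -0.005;0.0053 -0.0287 0 -0.005;0.0053 -0.0287 0 -0.005;0.0053 -0.0287 0 -0.005;0.0053 -0.0287 0 -0.005;0.0053 -0.0287 0 -0.005;0.0053 -0.0287 0 -0.005;0 0 0 0;0 0 0 0"}}

```text
t: 13.77
eef_pos: [0.5275, 0.0168, 0.3024]
tool_rot: [-0.001, 0.748, 0.664, -0.001]
contact_force: [0.2, 0.5, -1.0]
gripper_width: 0.361
```

```bash
python3 snap.py w14;python3 snap.py s14 side
python3 - <<'E'
import cv2
cv2.imwrite('pics/s14z.png',cv2.resize(cv2.imread('pics/s14.png')[110:250,160:320],None,fx=4.5,fy=4.2,interpolation=cv2.INTER_CUBIC))
E
```

```text
13.7667 [0.5275 0.0168 0.3024] [-0.0011  0.7476  0.6641 -0.0015] [ 0.16  0.53 -0.99] 0.3605237687493329
13.8167 [0.5275 0.0187 0.3028] [-0.0012  0.7466  0.6652 -0.001 ] [ 0.06  0.79 -1.42] 0.3612551448448194
```

View pics/w14_v.png

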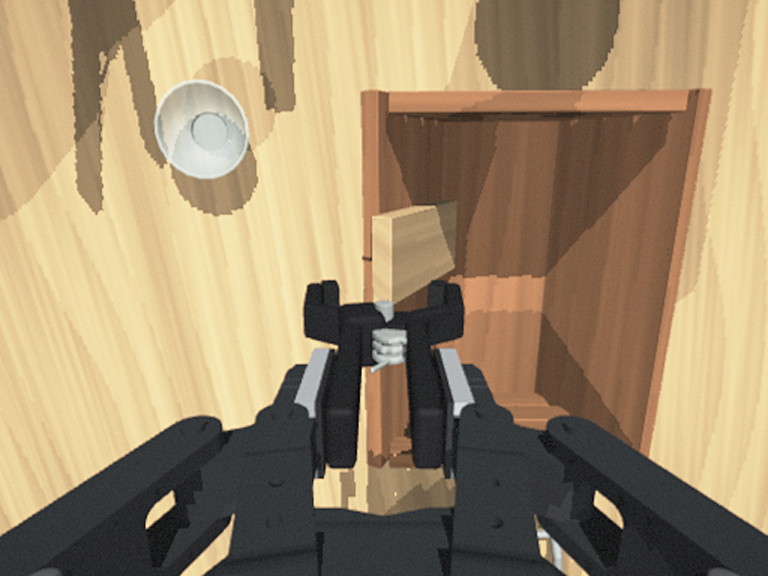

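View pics/s14z.png

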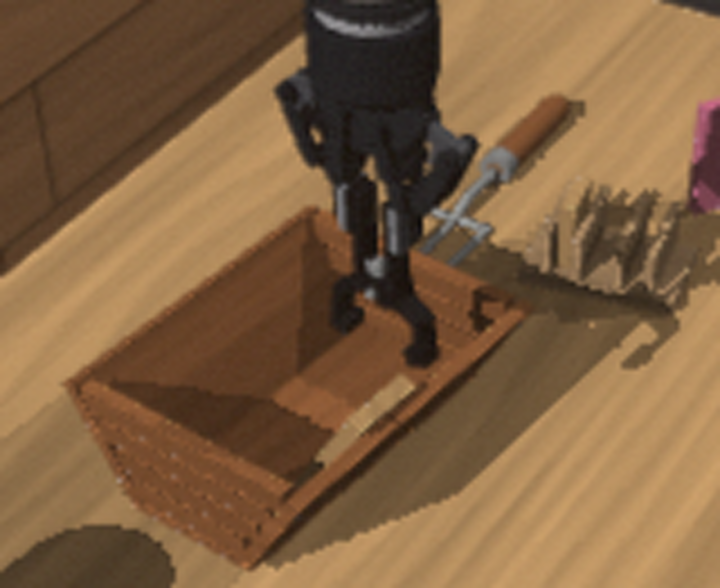

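Clamp over the trough, the split visible on the rim at (366,258) and the patch's +y top corners at (373,216)/(392,212). Checking offsets relative to the TCP.

Run:
```python
from h import *
c=json.load(open('pics/w14.json'));yaw=-.114;n=np.array([np.cos(yaw),np.sin(yaw),0]);e=np.array([-n[1],n[0],0]);tc=np.array([.5275,.0168,0])
print('tcp',tc@n,tc@e)
for nm,p,z in [('back',(373,216),.1315),('front',(391,213),.138),('split',(365,258),.1174),('in bot +e',(456,202),.0366),('pin',(388,345),.248),('jawL',(310,312),.2),('jawR',(459,312),.2)]:
    q=onz(c,(p[0]/1.5,p[1]/1.5),z);print(nm,(q@n).round(4),(q@e).round(4))
```

```text
tcp 0.5221649612143893 0.07669578397783838
back 0.5153 0.1087
front 0.5262 0.1113
split 0.5094 0.0794
in bot +e 0.5794 0.107
pin 0.5238 0.0733
jawL 0.4855 0.0707
jawR 0.559 0.0704
```

Call:
{"fn": "drive_tool", "kwargs": {"increments": "0 0.001 -0.025 0;0 0.001 -0.025 0;0 0 -0.015 0;0 0 -0.008 0;0 0 -0.005 0;0 0 0 0;0 0 0 0"}}

```text
t: 14.45
eef_pos: [0.5286, 0.0217, 0.2271]
tool_rot: [0.0, 0.746, 0.666, 0.0]
contact_force: [0.8, -0.4, -0.5]
gripper_width: 0.363
```

```bash
python3 snap.py w15;python3 snap.py s15 side
python3 - <<'E'
import cv2
cv2.imwrite('pics/s15z.png',cv2.resize(cv2.imread('pics/s15.png')[130:250,190:300],None,fx=6,fy=4.8,interpolation=cv2.INTER_CUBIC))
E
```

```text
14.45 [0.5286 0.0217 0.2271] [1.00e-04 7.46e-01 6.66e-01 4.00e-04] [ 0.76 -0.42 -0.5 ] 0.36270865874699043
14.5 [0.5289 0.0216 0.2274] [4.000e-04 7.461e-01 6.658e-01 7.000e-04] [-0.16  0.21 -0.73] 0.3598276448680813
```

View pics/w15_v.png

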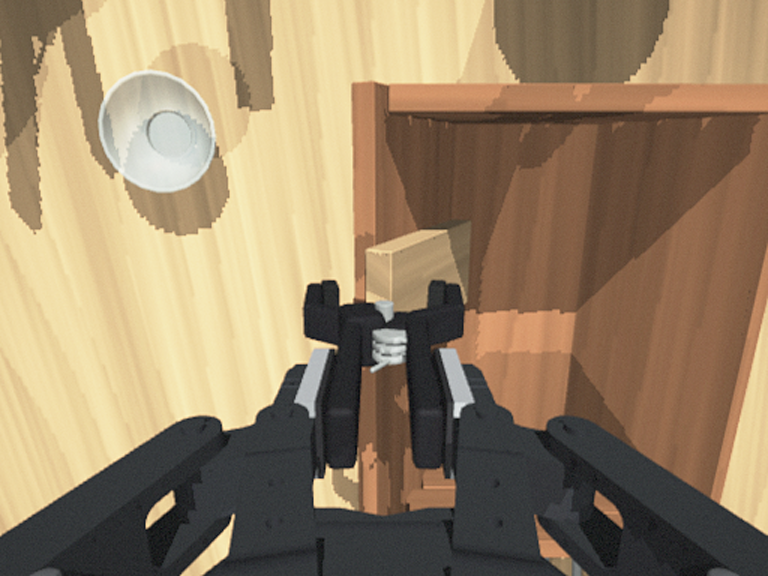

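View pics/s15z.png

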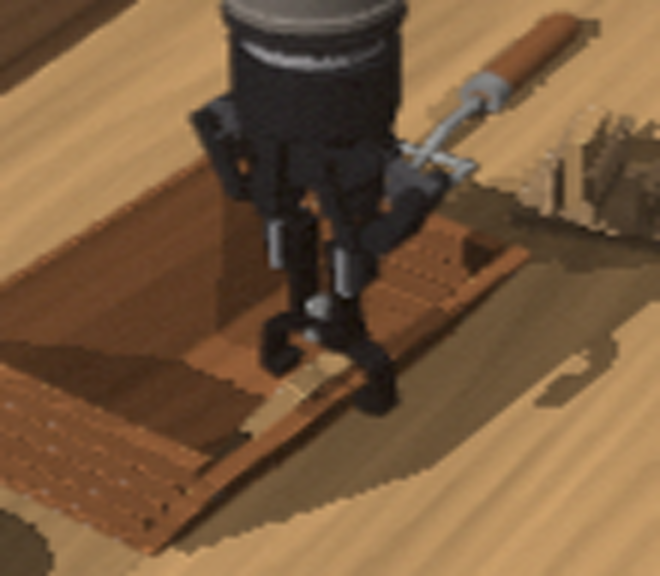

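Run:
```python
from h import *
c=json.load(open('pics/s15.json'));yaw=-.114;n=np.array([np.cos(yaw),np.sin(yaw),0]);e=np.array([-n[1],n[0],0]);tc=np.array([.5289,.0216,0])
print('tcp',tc@n,tc@e)
f=lambda p:(p[0]/6+190,p[1]/4.8+130)
for nm,p,z in [('padmid',(331,378),.12),('pin',(318,308),.173),('padfar bottom',(285,370),.118),('padnear bottom',(378,408),.118)]:
    q=onz(c,f(p),z);print(nm,(q@n).round(4),(q@e).round(4))
s9=lambda p:(p[0]/4.5+160,p[1]/4.2+110)
for p in [(412,378),(318,455)]:
    q=onz(c,s9(p),.138);print('patch top front',(q@n).round(4),(q@e).round(4))
# split on rim in side0 crop: (505,360)/6
q=onz(c,(505/6+165,362/6+150),.12);print('split',q@n,q@e)
```

```text
tcp 0.5230098583276624 0.08162388187337404
padmid 0.5154 0.0821
pin 0.5239 0.0802
padfar bottom 0.5394 0.0887
padnear bottom 0.4822 0.0874
patch top front 0.5115 0.0556
patch top front 0.5133 0.1519
split 0.5018565560896235 0.0803070853302463
```

Call:
{"fn": "drive_tool", "kwargs": {"increments": "0 -0.002 -0.004 0;0 0 -0.004 0;0 0 -0.004 0;0 0 -0.003 0;0 0 -0.002 0;0 0 0 0;0 0 0 0"}}

```text
t: 15.13
eef_pos: [0.5291, 0.0191, 0.2098]
tool_rot: [0.001, 0.746, 0.666, 0.001]
contact_force: [3.8, -1.4, 0.5]
gripper_width: 0.366
```

```bash
python3 snap.py w16;python3 snap.py s16 side
python3 - <<'E'
import cv2
cv2.imwrite('pics/s16z.png',cv2.resize(cv2.imread('pics/s16.png')[130:250,190:300],None,fx=6,fy=4.8,interpolation=cv2.INTER_CUBIC))
E
```

```text
15.1333 [0.5291 0.0191 0.2098] [5.000e-04 7.462e-01 6.657e-01 8.000e-04] [ 3.8  -1.36  0.45] 0.36604788890910345
15.1833 [0.529  0.0191 0.2098] [5.000e-04 7.462e-01 6.657e-01 7.000e-04] [ 3.63 -0.41  0.4 ] 0.3691619573699629
```

View pics/w16_v.png

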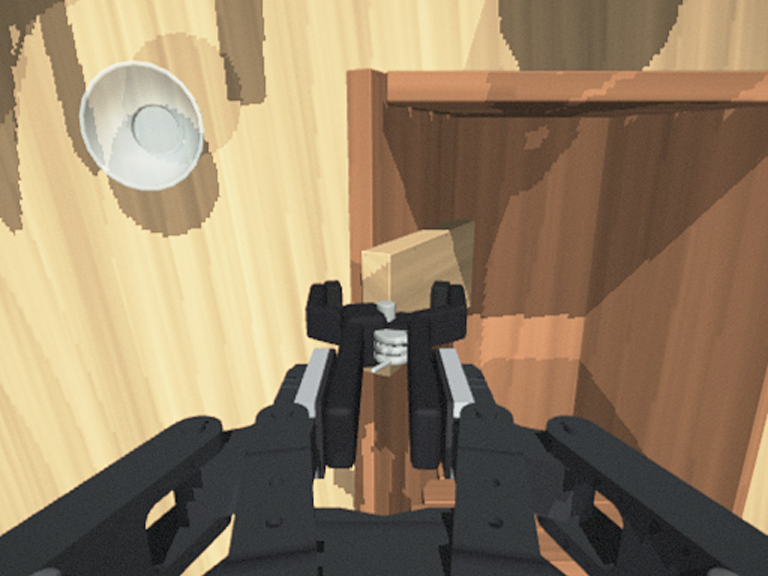

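View pics/s16z.png

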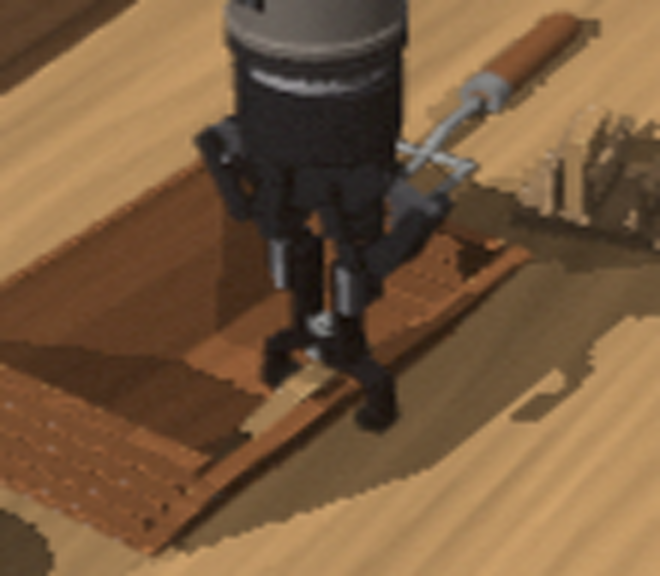

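There is light contact (3.8 N) of the inner jaw on the patch, as expected. I'll open the fingers in steps while following the tilt toward the robot.

Call:
{"fn": "drive_tool", "kwargs": {"increments": "0 0 0 0;-0.002 0.0002 0 0;-0.002 0.0002 0 0;-0.002 0.0002 0 0;0 0 0 0", "grip": 0.46}}

```text
t: 15.65
eef_pos: [0.5227, 0.0197, 0.2098]
tool_rot: [0.001, 0.746, 0.666, 0.001]
contact_force: [5.9, -1.5, -1.9]
gripper_width: 0.463
```

```bash
python3 snap.py w17;python3 snap.py s17 side
python3 - <<'E'
import cv2
cv2.imwrite('pics/s17z.png',cv2.resize(cv2.imread('pics/s17.png')[130:250,190:300],None,fx=6,fy=4.8,interpolation=cv2.INTER_CUBIC))
E
```

```text
15.65 [0.5227 0.0197 0.2098] [6.000e-04 7.462e-01 6.657e-01 7.000e-04] [ 5.86 -1.47 -1.94] 0.46326943013621946
15.7 [0.5227 0.0197 0.2098] [6.000e-04 7.463e-01 6.657e-01 7.000e-04] [ 6.01 -0.84 -1.09] 0.4567818537353153
```

View pics/w17_v.png

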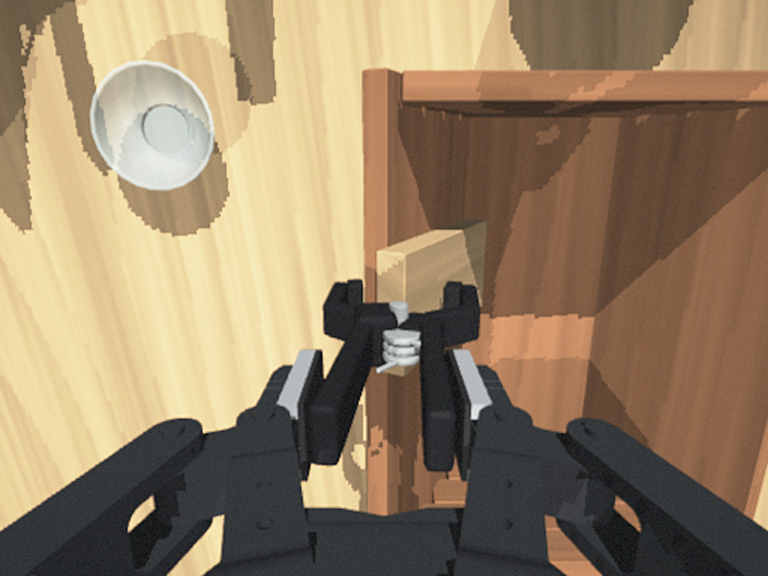

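View pics/s17z.png

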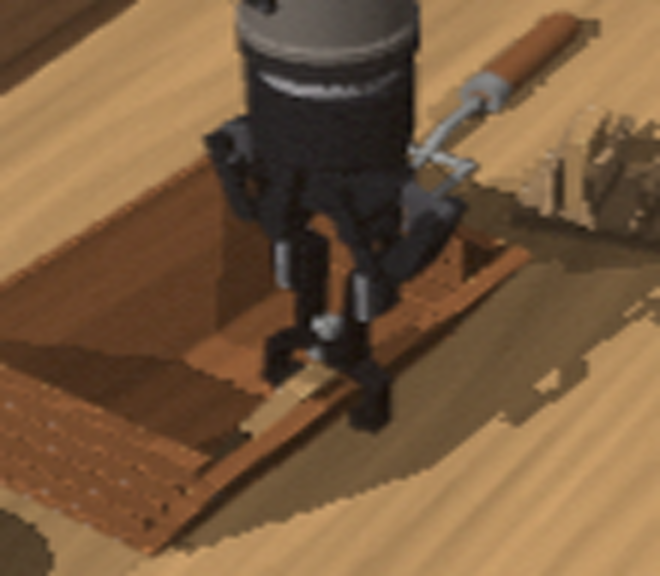

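The clamp already tips the right way: the inner handle is now vertical and the outer one sloped. Continuing.

Call:
{"fn": "drive_tool", "kwargs": {"increments": "-0.003 0.0003 -0.0003 0;-0.003 0.0003 -0.0003 0;-0.003 0.0003 -0.0004 0;-0.003 0.0003 -0.0005 0;-0.002 0.0003 -0.0005 0;0 0 0 0", "grip": 0.56}}

```text
t: 16.25
eef_pos: [0.5113, 0.0214, 0.2101]
tool_rot: [0.003, 0.746, 0.666, 0.003]
contact_force: [7.1, -1.8, 8.3]
gripper_width: 0.561
```

```bash
python3 snap.py w18
```

```text
16.25 [0.5113 0.0214 0.2101] [0.0027 0.7462 0.6657 0.0032] [ 7.06 -1.83  8.3 ] 0.560658743924941
```

View pics/w18_v.png

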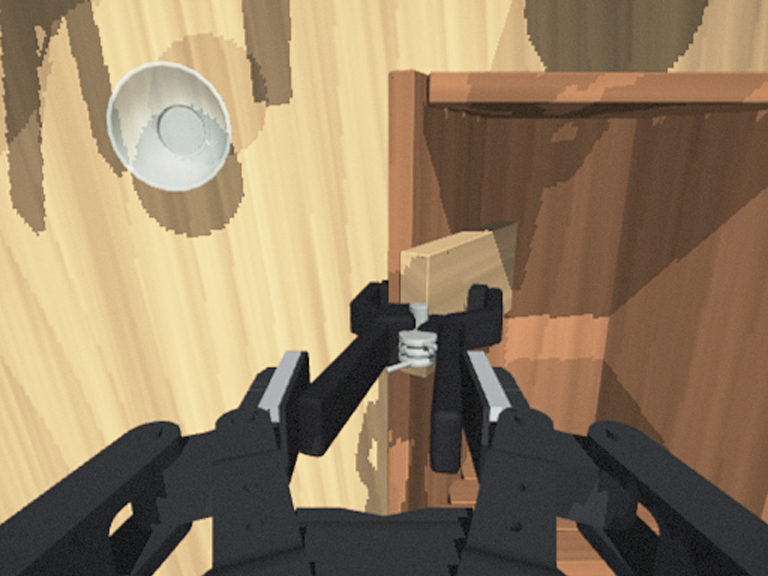

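Call:
{"fn": "drive_tool", "kwargs": {"increments": "-0.003 0.0003 0 0;-0.003 0.0003 0 0;-0.003 0.0003 0 0;-0.003 0.0003 0 0;-0.002 0.0003 0 0;0 0 0 0;0 0 0 0", "grip": 0.75}}

```text
t: 16.88
eef_pos: [0.4932, 0.0227, 0.2072]
tool_rot: [-0.001, 0.746, 0.666, -0.001]
contact_force: [-3.0, 0.2, 1.9]
gripper_width: 0.751
```

```bash
python3 snap.py w19;python3 snap.py s19 side
python3 - <<'E'
import cv2
cv2.imwrite('pics/s19z.png',cv2.resize(cv2.imread('pics/s19.png')[130:250,190:300],None,fx=6,fy=4.8,interpolation=cv2.INTER_CUBIC))
E
```

```text
16.8833 [0.4932 0.0227 0.2072] [-6.000e-04  7.462e-01  6.657e-01 -9.000e-04] [-3.05  0.25  1.86] 0.7513627374229086
16.9333 [0.4934 0.0227 0.2072] [-6.000e-04  7.462e-01  6.657e-01 -8.000e-04] [-2.63  0.05  1.43] 0.7521111831763773
```

View pics/w19_v.png

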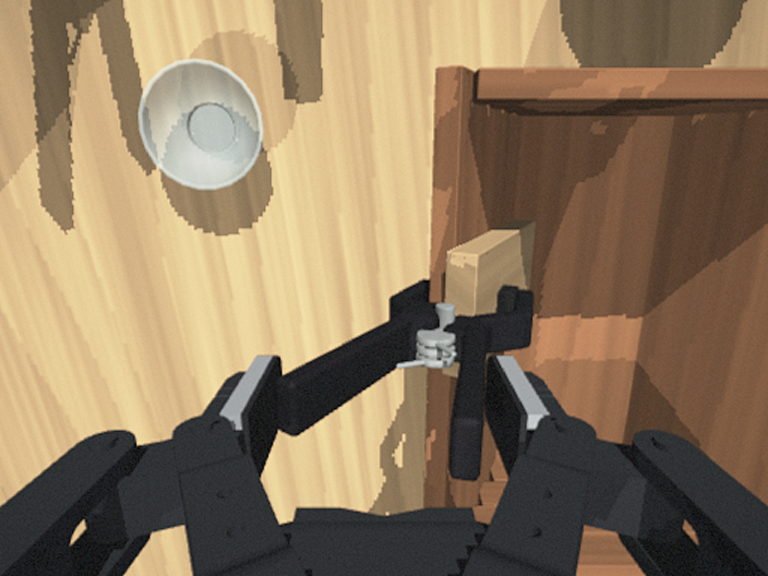

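View pics/s19z.png

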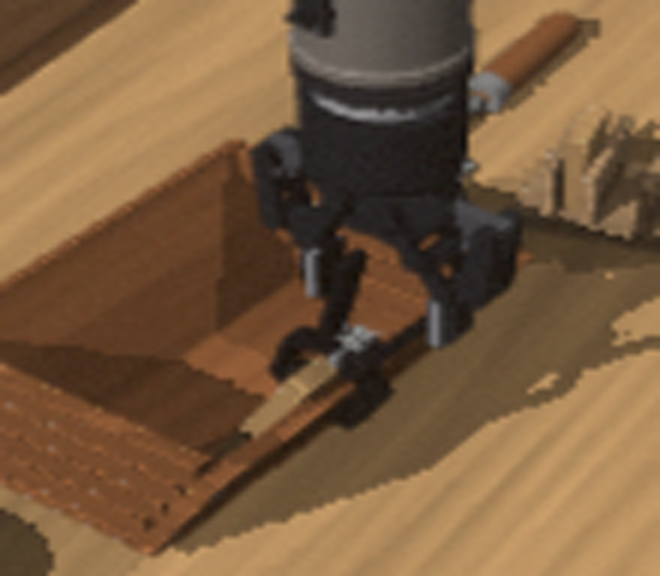

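The clamp has swung to the slope by itself. Opening fully, then lifting clear.

Call:
{"fn": "drive_tool", "kwargs": {"increments": "-0.002 0 0 0;-0.002 0 0 0;0 0 0 0;0 0 0 0;0 0 0 0;0 0 0 0", "grip": 1}}

```text
t: 17.48
eef_pos: [0.4904, 0.0226, 0.2076]
tool_rot: [0.0, 0.746, 0.666, 0.0]
contact_force: [0.6, 0.1, -1.2]
gripper_width: 1.003
```

```bash
python3 snap.py w20
```

```text
17.4833 [0.4904 0.0226 0.2076] [1.000e-04 7.463e-01 6.656e-01 1.000e-04] [ 0.61  0.09 -1.18] 1.0033544025089052
```

View pics/w20_v.png

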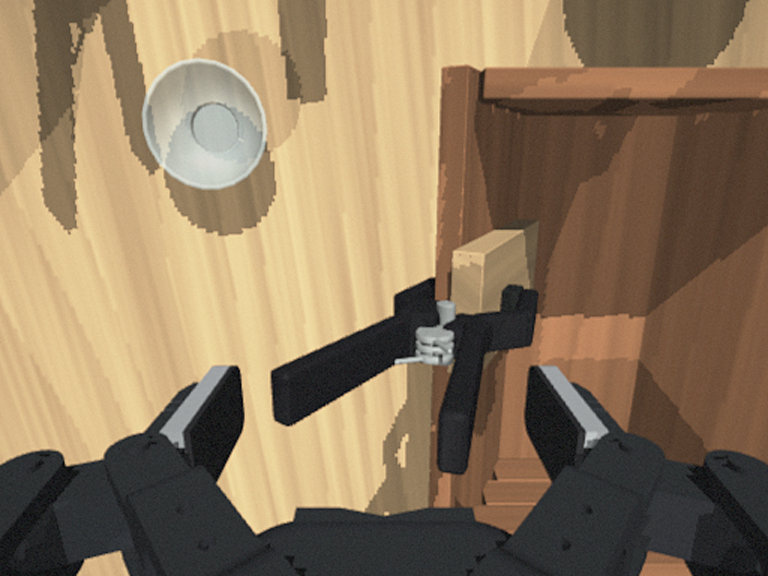

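Both fingers are clear of the handles, with the outer handle tip at (275,395) and the inner at (453,465). Lifting straight up and checking.

Call:
{"fn": "drive_tool", "kwargs": {"increments": "0 0 0.01 0;0 0 0.02 0;0 0 0.03 0;0 0 0.03 0;-0.01 0 0.03 0;-0.02 0 0 0;-0.02 0 0 0;0 0 0 0;0 0 0 0"}}

```text
t: 18.28
eef_pos: [0.4399, 0.0226, 0.3284]
tool_rot: [0.001, 0.746, 0.666, 0.0]
contact_force: [0.0, -0.1, 0.0]
gripper_width: 0.999
```

```bash
python3 snap.py w21;python3 snap.py s21 side; python3 snap.py t21 top
python3 - <<'E'
import cv2
cv2.imwrite('pics/s21z.png',cv2.resize(cv2.imread('pics/s21.png')[130:250,190:300],None,fx=6,fy=4.8,interpolation=cv2.INTER_CUBIC))
E
```

```text
18.2833 [0.4399 0.0226 0.3284] [9.000e-04 7.463e-01 6.656e-01 3.000e-04] [ 0.01 -0.1   0.05] 0.9989287698182685
18.3333 [0.4405 0.0226 0.3282] [6.000e-04 7.463e-01 6.656e-01 4.000e-04] [-0.55 -0.46  0.09] 1.0014129940775345
18.3833 [0.4408 0.0227 0.328 ] [3.000e-04 7.463e-01 6.656e-01 4.000e-04] [ 0.18 -0.01 -0.58] 1.0026770963367173
```

View pics/w21_v.png

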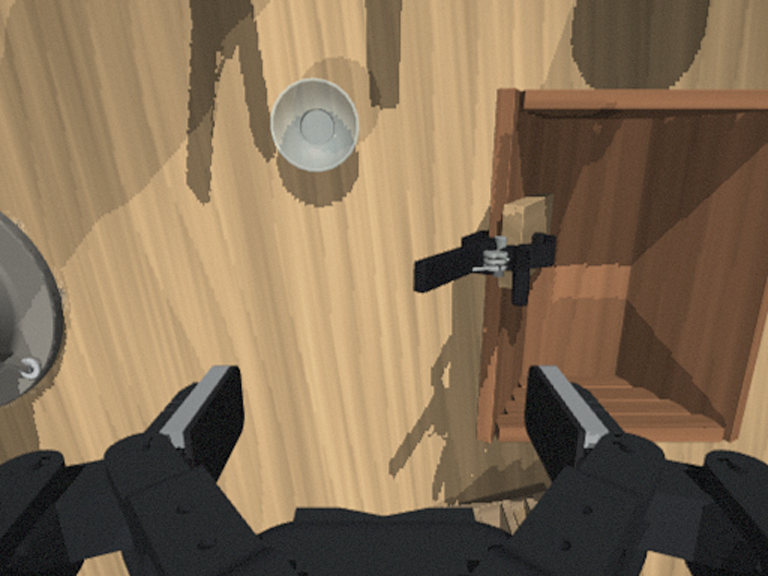

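View pics/s21z.png

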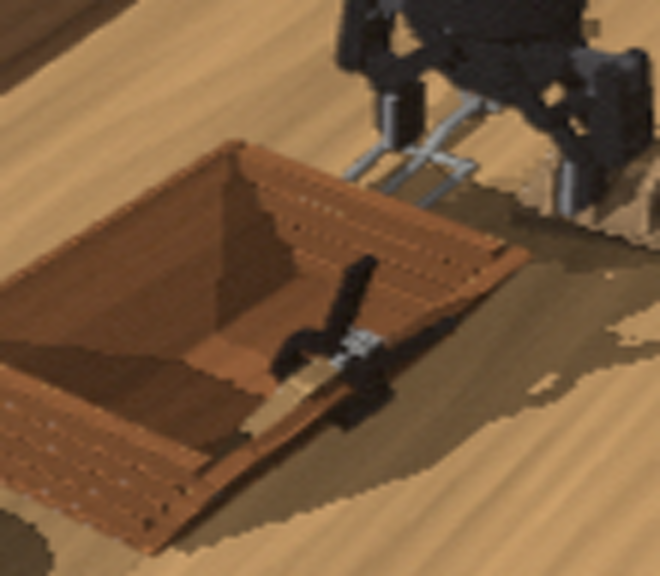

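View pics/t21.png

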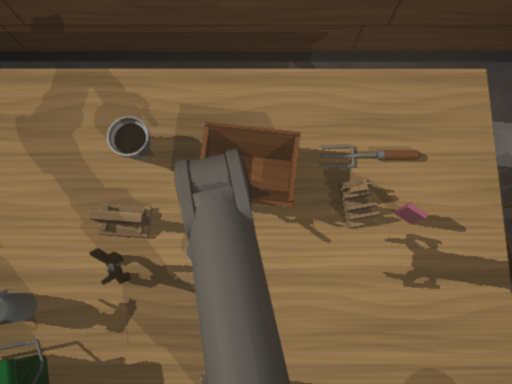

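The clamp sits on the rim at the split, tilted with the side; the arm is clear and the bystanders look unmoved. Triangulating pin and handle tips from the wrist and side views to check depth and tilt.

Run:
```python
from h import *
w=json.load(open('pics/w21.json'));s=json.load(open('pics/s21.json'));yaw=-.114;n=np.array([np.cos(yaw),np.sin(yaw),0]);e=np.array([-n[1],n[0],0])
f=lambda p:(p[0]/6+190,p[1]/4.8+130)
def t(nm,a,b):
    p,g=tri(w,(a[0]/1.5,a[1]/1.5),s,f(b));print(nm,p.round(4),'n %.4f e %.4f z %.4f gap %.4f'%(p@n,p@e,p[2],g))
    c,sn=np.cos(.4887),np.sin(.4887);dn=p@n-.567;dz=p[2]-.03
    print('   near_side x %.4f z %.4f'%(dn*c+dz*sn,-dn*sn+dz*c));return p
t('spring',(495,261),(360,345))
R_=t('R tip',(520,297),(368,262))
L_=t('L tip',(418,277),(450,322))
m=(R_+L_)/2;print('mid',m)
d=R_-L_;print('tilt of tip line',np.arctan2(d[2],d@n),'span',np.linalg.norm(d))
```

```text
spring [0.5108 0.0152 0.1472] n 0.5057 e 0.0732 z 0.1472 gap 0.0030
   near_side x 0.0009 z 0.1323
R tip [0.5083 0.0114 0.2132] n 0.5037 e 0.0691 z 0.2132 gap 0.0035
   near_side x 0.0302 z 0.1915
L tip [0.4574 0.0233 0.1975] n 0.4518 e 0.0751 z 0.1975 gap 0.0045
   near_side x -0.0231 z 0.2020
mid [0.48286571 0.01732174 0.20538898]
tilt of tip line 0.29326292392269576 span 0.054596210786319654
```

Pin measures near_side x=0.001, z=0.132 (limit 0.143), about 6 mm from the split along y. The handle axis is about 0.04 rad off the slope. Handing in.

```bash
python3 -c "
from station import bot
print(bot.hand_in()); print(bot.get_obs()['t'])"
```

```text
the job is handed in; nothing more can be done
None
the job is handed in; nothing more can be done
```

The patch is standing on the trough floor against the near side at the split, and the spring clamp is biting the side and the patch together there. I handed the job in at about 18.4 s of the 61 s allowed; the hand-in gives no verdict.

**Patch:** I took it from the rack by its long edges and set its lower edge in the corner where the floor meets the near side. I then swung it in the pads until it leaned about 20–25°, and let go. The wrist view afterwards put its edges within about 1–2.5 mm of where a flat seat would put them. Its centre was about 1–2 mm from the split.

**Clamp:** I squeezed the smaller clamp off its rail, lowered it over the rim, and opened the fingers in steps so it swung onto the slope.
- **Depth:** the last two-view check put the pin at x = 1 mm, z = 132 mm in the `near_side` frame. That puts the pads about 23 mm below the rim.
- **Position along the board:** the pin measured about 6 mm from the split, against the 20 mm allowed.
- **Tilt:** the axis from pin to handles was about 0.04 rad off the slope.
- **Fingers and surroundings:** the force on the tool was near zero. In the views I looked at, the bystanders had not visibly moved; the arm hid the dish in the last top view, but the wrist view still showed it.

**Checks that disagreed or were not made:**
- The wrist and top cameras differed by 3–4 mm along the board and up to 8 mm across the rim. I worked from the wrist camera.
- The line across the handle tips measured 0.29 rad from level instead of about 0.49. Those points were blurry, so I relied on the pin-to-handles axis.
- I could not measure the clamp's bite force.

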